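Hang the canister scoops and close the scoop carousel

ROBOT

A 6-joint arm with a two-finger parallel gripper is mounted at the origin on the work surface. World frame = base frame: x ahead of the robot, y to its left, z up, the work surface at z = 0. Lengths are in m, angles in rad, forces in N, time in s.
With the tool pointing down it reaches from about 0.35 to 0.85 m from the base axis. Payload 8.1 kg.
Tool frame: the origin (TCP) lies at the centre of the arm's flange, where the gripper is bolted on; the fingertips stand 186 mm ahead of it and the grasp point (between the pads) lies 167 mm ahead of it; z points along the fingers, y is the direction in which the jaws open and shut (so a half turn about z gives the same grasp; the last joint's range is limited). The gripper opens to 93 mm and grips with 3 to 60 N. Pads are 15 mm wide; open, the fingers measure 128 mm over their backs; the gripper's body (75 mm by 188 mm) begins 65 mm behind the grasp point.
Start: joints at [1.066, 0.13, 1.488, -0, 1.523, -0.085], TCP at [0.245, 0.548, 0.405] pointing down, gripper open.
Joint ranges: [-2.96, 2.96], [-0.89, 2.26], [0.02, 2.5], [-1.34, 4.48], [0, 2.73], [-2.66, 2.66]. Speed limits (rad/s): [2.39, 2.39, 2.79, 3.14, 3.14, 3.14].

INTERFACE

Orientations are given as a rotation vector (axis times angle).
In Python, from plant import robot, viewer, order gives the robot as it stands.
- The arm moves only by the tool apply_moves, never from a script. Its argument "deltas" is a list of rows, each a list of 3 entries, a list of its own where there are three numbers: the finger opening in mm, from 0 to 93, then the shift along the tool's x, y, z in mm, then the turn about the tool's z in rad. In form: [[grip, [dx, dy, dz], yaw], ...]. A call has 1 to 5 rows; each row shifts and turns the commanded pose from where the row before left it, along the tool's axes as they then stand; what a row does not reach is not made up. A row lasts 1/8 s, in which the tool goes at most 62.5 mm and 10.7 degrees, less where a joint would pass 70% of its speed; a pose out of reach is approached as far as the arm can. A call is refused whole if a number of a shift passes 62.5 or a number of a turn 0.188, either way. A call with a gripper value outside its range is refused whole. The fingers move at their own pace and stop on an object; "grip_force" is the grip in N (left out, the last holds). Time passes only in rows, so rows that do not move let the fingers close. It gives the time, the measured TCP pose, the force and the opening at its end, in the units of the state.
- robot.read_state(): the state, without advancing time (a new reading comes with each control period).
- viewer.read_camera(name): name is "side" or "top" or "wrist"; returns the picture (480x640x3 uint8, blue, green, red); there is no depth.
- viewer.get_calibration(name): a dict with "fx", "fy", "cx", "cy" (pixels), "R" (3x3) and "t" (3): a world point X has camera coordinates R X + t. Camera axes: x right, y down, z forward; pixel columns grow to the right and rows downward; lengths in m; the calibration is good to about 2 mm. A picture is of the moment at which its call begins: read the wrist's pose just before it. get_calibration takes no time and is no camera call; for the wrist camera it gives the pose at the moment of the call.
- order.close_job(): hands the job in, once; it reports no verdict.
The state is a dict: "t": time; "q": joint angles; "dq": joint speeds; "joint_torque": joint torques, N m; "tool_pos": TCP position; "orientation": TCP orientation; "force": force on the tool from outside, world axes, zero at the start; "wrist_torque": the same for the moment, N m; "opening": finger opening in m.
Only numpy, scipy, OpenCV 4.12 (cv2) and the standard library are available. Lean on these libraries where they do the work, as an engineer would, in place of code of your own. Each camera call takes 0.05 s, during which the arm holds its last target. There are 200 camera calls.

TASK

Get the dry-goods canisters ready for opening time: turn the carousel to bring each scoop it holds to the gap in its clear cover, lift it out, and hang it by its bent lip over the rim of the canister of the same colour, with the cup hanging inside, off the canister's floor. There may be two or three scoops. When all of them hang, turn the carousel until its brass shield stands in the middle of the gap; keep the canisters upright and do not disturb the other goods on the counter.

Things in the scene. Friction and masses are not known exactly. Their poses are not given: they have to be found in the camera images.
- cover: fixed stand and clear cover of the carousel; origin on the carousel's axis at counter height, -x points straight out of the cover's open side (the gap), roughly to the robot. Its flat roof, 239 mm above the counter, covers from x = -25 to 200 mm and y = -200 to 200 mm, with a rear wall at x = 202; in front of x = -25 all is open from above
- gap (a point): middle of the gap: fixed point of the cover at x = -178 mm, y = 0, 70 mm above the counter; same axes as the cover
- turntable: wooden turntable, 370 mm across, turns endlessly both ways on the cover's axis with light friction (1 N at a pin), stays where left. Origin on the axis 14 mm above the counter, top face 16 mm higher. Own axes: brass shield at -x; white pockets (43 x 42 mm outside, tops 70 mm above the counter) 126 mm from the axis at -y, +x, +y; drive pins at 45, 135, 225, 315 degrees
- pin0 (a point): middle of the turntable's drive pin at 45 degrees (from its +x towards +y), 80 mm above the counter. All four pins are alike: upright steel rods 16 mm across, 70 mm tall, tops 100 mm above the counter, 165 mm from the axis; pinch or push one from above to turn the table
- shield (a point): middle of the brass shield, an upright plate (84 mm wide, 6 mm thick, top 105 mm above the counter) on the turntable's edge, 178 mm from the axis; the carousel is closed when it stands in the middle of the gap, at point gap
- red_scoop: red-handled steel hook scoop, 155 mm tall, 80 g; may be absent. Starts upright in the pocket at the turntable's -y, lip outward, cup 40 mm deep with 1.5 mm play: lift straight up. Origin: centre of the underside of its cup (26 x 26 x 30 mm). z up along it, -x the lip's side. A strip 14 mm wide, 3 mm thick (x = -16 to -13 mm) rises from the cup to the lip and handle
- red_hook (a point): middle of the underside of the red scoop's bent lip: x = -22, z = 100 mm of the scoop, same axes; it rests on the rim when the scoop hangs. The lip reaches out to x = -31 mm and then down to z = 80 mm, so its slot, open downward, is 12 mm wide (x = -28 to -16 mm)
- red_grip (a point): centre of grasp on the red scoop's coloured handle block: x = -6, z = 132 mm of the scoop, same axes. The block is 20 mm (x) by 22 mm (y), from z = 103 to 155 mm
- red_canister: empty square white ceramic canister with red bands and rim, 100 x 100 mm outside, 140 mm tall, walls 5 mm thick, open top, about 0.7 kg, loose on the counter. Origin: centre of its underside, z up; walls across its x and y axes (middle of each wall 47.5 mm from the centre)
- yellow_scoop: yellow-handled steel hook scoop, 155 mm tall, 80 g; may be absent. Starts upright in the pocket at the turntable's +x, lip outward, cup 40 mm deep with 1.5 mm play: lift straight up. Origin: centre of the underside of its cup (26 x 26 x 30 mm). z up along it, -x the lip's side. A strip 14 mm wide, 3 mm thick (x = -16 to -13 mm) rises from the cup to the lip and handle
- yellow_hook (a point): middle of the underside of the yellow scoop's bent lip: x = -22, z = 100 mm of the scoop, same axes; it rests on the rim when the scoop hangs. The lip reaches out to x = -31 mm and then down to z = 80 mm, so its slot, open downward, is 12 mm wide (x = -28 to -16 mm)
- yellow_grip (a point): centre of grasp on the yellow scoop's coloured handle block: x = -6, z = 132 mm of the scoop, same axes. The block is 20 mm (x) by 22 mm (y), from z = 103 to 155 mm
- yellow_canister: empty square white ceramic canister with yellow bands and rim, 100 x 100 mm outside, 140 mm tall, walls 5 mm thick, open top, about 0.7 kg, loose on the counter. Origin: centre of its underside, z up; walls across its x and y axes (middle of each wall 47.5 mm from the centre)
- blue_scoop: blue-handled steel hook scoop, 155 mm tall, 80 g; may be absent. Starts upright in the pocket at the turntable's +y, lip outward, cup 40 mm deep with 1.5 mm play: lift straight up. Origin: centre of the underside of its cup (26 x 26 x 30 mm). z up along it, -x the lip's side. A strip 14 mm wide, 3 mm thick (x = -16 to -13 mm) rises from the cup to the lip and handle
- blue_hook (a point): middle of the underside of the blue scoop's bent lip: x = -22, z = 100 mm of the scoop, same axes; it rests on the rim when the scoop hangs. The lip reaches out to x = -31 mm and then down to z = 80 mm, so its slot, open downward, is 12 mm wide (x = -28 to -16 mm)
- blue_grip (a point): centre of grasp on the blue scoop's coloured handle block: x = -6, z = 132 mm of the scoop, same axes. The block is 20 mm (x) by 22 mm (y), from z = 103 to 155 mm
- blue_canister: empty square white ceramic canister with blue bands and rim, 100 x 100 mm outside, 140 mm tall, walls 5 mm thick, open top, about 0.7 kg, loose on the counter. Origin: centre of its underside, z up; walls across its x and y axes (middle of each wall 47.5 mm from the centre)
- amber_bottle: capped amber glass bottle, 56 mm across, 170 mm tall; a bystander to leave alone; origin at the centre of its underside
- green_bottle: capped green glass bottle, 60 mm across, 190 mm tall; a bystander to leave alone; origin at the centre of its underside
- red_tin: red tin with yellow label, 74 mm across, 90 mm tall; a bystander to leave alone; origin at the centre of its underside
- spice_jar: small glass jar with red cap, 60 mm across, 80 mm tall; a bystander to leave alone; origin at the centre of its underside
- tea_carton: green carton, 60 x 90 x 110 mm; a bystander to leave alone; origin at the centre of its underside
- brush: hand brush lying on the counter to the right in front of the robot; a bystander to leave alone; origin on its underside
There are look-alikes about, which are no part of the job. What is shaped like the yellow_scoop but purple is not meant.

How it is judged:
On the way:
1. every scoop hangs by its lip in the canister of its colour (z of red_hook in the frame of red_canister between 0.134 and 0.15 m and x of red_scoop in the frame of red_canister between -0.045 and 0.045 m and y of red_scoop in the frame of red_canister between -0.045 and 0.045 m and angle between each of red_scoop, yellow_scoop, blue_scoop's own z axis and vertical below 0.2 rad and linear speed of each of red_scoop, yellow_scoop, blue_scoop below 0.03 m/s and contact force between the fingers and red_scoop below 0.1 N and z of yellow_hook in the frame of yellow_canister between 0.134 and 0.15 m and x of yellow_scoop in the frame of yellow_canister between -0.045 and 0.045 m and y of yellow_scoop in the frame of yellow_canister between -0.045 and 0.045 m and contact force between the fingers and yellow_scoop below 0.1 N and z of blue_hook in the frame of blue_canister between 0.134 and 0.15 m and x of blue_scoop in the frame of blue_canister between -0.045 and 0.045 m and y of blue_scoop in the frame of blue_canister between -0.045 and 0.045 m and contact force between the fingers and blue_scoop below 0.1 N), for 0.3 s.
At the end, for the whole second after the job is handed in: each scoop present hangs released in the canister of its colour: lip underside 134 to 150 mm above the canister's underside (rim 140), cup inside, tilt under 0.2 rad, at rest; canisters upright within 0.1 rad; turntable at rest, middle of the shield within 18 mm of the middle of the gap (z of red_hook in the frame of red_canister between 0.134 and 0.15 m and x of red_scoop in the frame of red_canister between -0.045 and 0.045 m and y of red_scoop in the frame of red_canister between -0.045 and 0.045 m and angle between each of red_scoop, yellow_scoop, blue_scoop's own z axis and vertical below 0.2 rad and linear speed of each of red_scoop, yellow_scoop, blue_scoop below 0.03 m/s and z of yellow_hook in the frame of yellow_canister between 0.134 and 0.15 m and x of yellow_scoop in the frame of yellow_canister between -0.045 and 0.045 m and y of yellow_scoop in the frame of yellow_canister between -0.045 and 0.045 m and z of blue_hook in the frame of blue_canister between 0.134 and 0.15 m and x of blue_scoop in the frame of blue_canister between -0.045 and 0.045 m and y of blue_scoop in the frame of blue_canister between -0.045 and 0.045 m and horizontal distance between shield and gap below 0.018 m and angular speed of turntable below 0.05 rad/s and angle between each of red_canister, yellow_canister, blue_canister's own z axis and vertical below 0.1 rad); the robot touches nothing.
It fails at once if a bystander is moved more than 30 mm or knocked over (distance of any of amber_bottle, green_bottle, red_tin, spice_jar, tea_carton, brush from where it was at the start of the episode above 0.03 m or angle between any of amber_bottle, green_bottle, red_tin, spice_jar, tea_carton's own z axis and vertical above 0.5 rad).
It fails at once if a canister is tipped over (angle between any of red_canister, yellow_canister, blue_canister's own z axis and vertical above 0.5 rad).
Of red_scoop, yellow_scoop, blue_scoop only 2 to 3 are there at a start; the rules pass over those that are not, and their reading is None.
At some moment in a run one of red_canister, yellow_canister, blue_canister may be knocked a few centimetres aside while the robot is not near it.
It also fails if it takes over 210 s, if anything falls off the work surface, if the arm or the gripper's body presses on something with over 40 N, if the wrist force passes 120 N, or if a joint passes its speed limit or range.

## Working session

There is one attempt and no reset: what is moved stays moved. The work goes in short steps, Python scripts to look and compute and a tool call to move; the robot and the scene stay as the last step left them, time stands still between calls to the robot, and variables do not carry over. Pictures are saved under pics/ and viewed, about 12 in all and at most 16, crops included, and the job is handed in when it is done.

Besides the shell and the picture viewer there is one more tool, called after ">>>" as name([rows], argument=value, ...), one row to a line, values as JSON. apply_moves: Moves the arm, as the interface text tells. Its arguments: {"type":"object","properties":{"deltas":{"type":"array"},"grip_force":{"type":"number"}},"required":["deltas"]}

```bash
mkdir -p pics; ls
cat > h.py <<'E'
import numpy as np, cv2
from plant import robot, viewer, order
from scipy.spatial.transform import Rotation as R
def snap(n,f):
    im=viewer.read_camera(n); cv2.imwrite('pics/'+f,im); return im
def ray(c,u,v,z):
    "world point at height z seen at pixel u,v"
    Rm=np.array(c['R']);t=np.array(c['t']);o=-Rm.T@t
    d=Rm.T@np.array([(u-c['cx'])/c['fx'],(v-c['cy'])/c['fy'],1]); return o+d*(z-o[2])/d[2]
def px(c,X):
    p=np.array(c['R'])@np.array(X)+np.array(c['t']); return p[0]/p[2]*c['fx']+c['cx'],p[1]/p[2]*c['fy']+c['cy']
E
python3 - <<'E'
from h import *
for n in('top','side','wrist'):
    c=viewer.get_calibration(n);print(n,c['fx'],np.round(-np.array(c['R']).T@c['t'],3),np.round(c['R'],2).tolist())
    snap(n,n+'0.png')
print(robot.read_state())
E
```

```text
pics
top 471.0981129533772 [ 0.341 -0.071  1.423] [[-0.01, -1.0, -0.0], [-0.99, 0.01, -0.14], [0.14, 0.0, -0.99]]
side 451.60897497658016 [-0.077 -0.353  0.905] [[0.45, -0.89, 0.01], [-0.67, -0.35, -0.65], [0.59, 0.29, -0.76]]
wrist 377.8495729718462 [0.169 0.582 0.383] [[0.41, 0.91, -0.0], [0.87, -0.39, 0.29], [0.27, -0.12, -0.96]]
{'t': 0.15, 'q': array([ 1.06562112e+00,  1.31002755e-01,  1.48903532e+00,  1.05118664e-05,
        1.52299968e+00, -8.53950669e-02]), 'dq': array([-0.00315085, -0.00126078, -0.00222456, -0.0007574 , -0.00107292,
       -0.00086422]), 'joint_torque': array([ 6.61601462e-04, -5.60483479e+01, -4.92328835e+01,  7.67954788e-02,
        3.08773736e-02, -1.12431928e-04]), 'tool_pos': array([0.24442581, 0.54776447, 0.40391583]), 'orientation': array([-6.54469229e-01, -3.07222467e+00,  2.16662442e-03]), 'force': array([-0.77892166,  0.05904023,  0.48034033]), 'wrist_torque': array([-0.03034752, -0.02132558, -0.00250934]), 'opening': 0.09323340830527768}
```

View pics/top0.png

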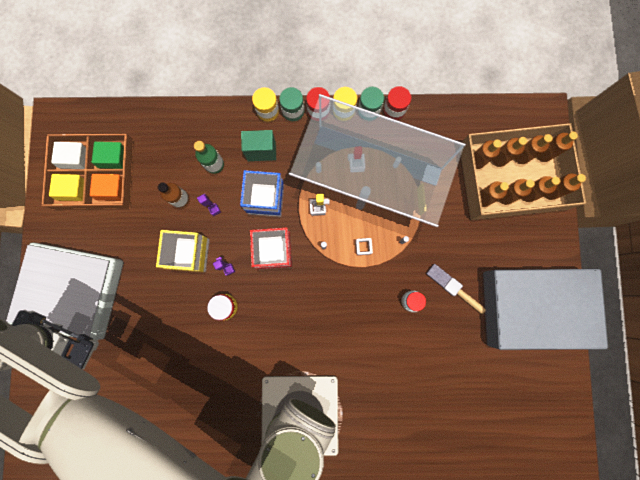

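View pics/side0.png

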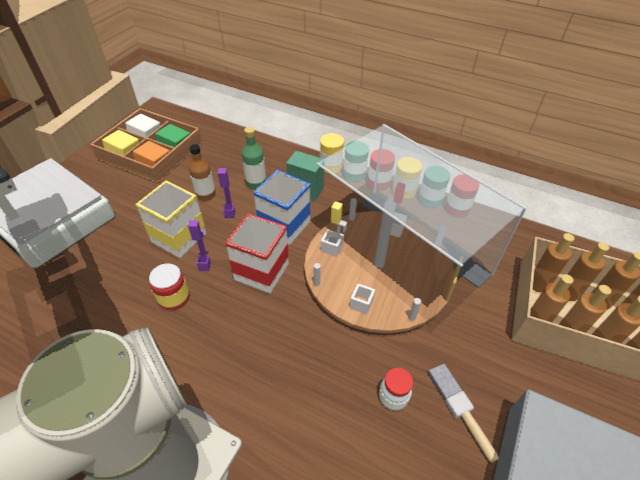

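The top view shows yellow in the left pocket at (317,206), red at the back at (357,155) and the front pocket (363,246) empty, so blue is absent. The shield is at the right, about (425,208). Next I'll enlarge a crop.

Run:
```python
from h import *
im=cv2.imread('pics/top0.png')
cv2.imwrite('pics/c1.png',cv2.resize(im[130:290,145:465],None,fx=2.5,fy=2.5,interpolation=cv2.INTER_CUBIC))
```

```text
(no output)
```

View pics/c1.png

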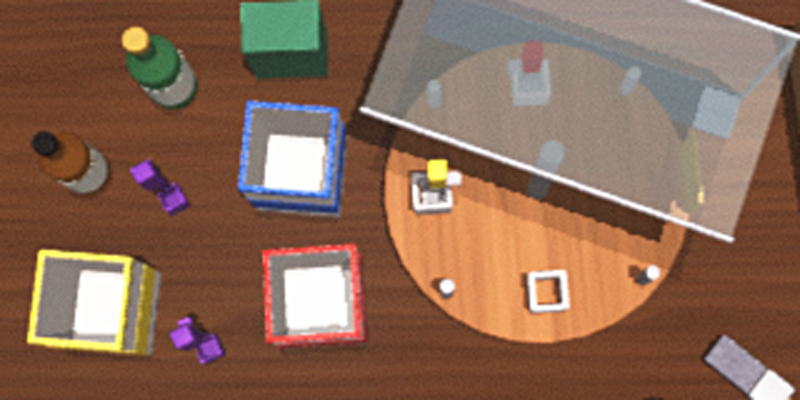

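Run:
```python
from h import *
c=viewer.get_calibration('top')
P=lambda l,z:np.array([ray(c,145+a/2.5,130+b/2.5,z)[:2] for a,b in l])
e=P([(362,110),(735,240)],.239);d=e[0]-e[1];print('edge',e.round(3),np.linalg.norm(d))
y=d/np.linalg.norm(d);x=np.array([y[1],-y[0]]);org=e.mean(0)+.025*x
print('cover org',org.round(4),'yaw',np.arctan2(x[1],x[0]),'gap',(org-.178*x).round(4))
p=P([(447,287),(652,272),(434,86),(631,73)],.1);print('pins',p.round(4),'centre',p.mean(0).round(4))
for q in p: print(np.linalg.norm(q-org),np.degrees(np.arctan2(*(q-org)[::-1])))
print('pocket',P([(548,291)],.07))
for n,l in dict(red=[(262,248),(357,243),(364,340),(268,347)],blue=[(247,102),(340,106),(335,204),(241,195)],yellow=[(38,252),(131,254),(124,350),(29,343)]).items():
    q=P(l,.14);k=q[1]-q[0]+q[2]-q[3];print(n,q.mean(0).round(4),'sides',np.linalg.norm(q-np.roll(q,1,0),axis=1).round(3),'yaw',np.degrees(np.arctan2(k[1],k[0]))+90)
for n,u,z in [('amber',(45,142),.17),('green',(136,38),.19),('yhandle',(437,167),.155)]: print(n,P([u],z).round(3))
s=robot.read_state();M=R.from_rotvec(s['orientation']).as_matrix();print(M.round(3))
```

```text
edge [[ 0.652  0.011]
 [ 0.513 -0.368]] 0.40366318705152543
cover org [ 0.6062 -0.1868] yaw -0.35138402956566006 gap [ 0.4391 -0.1255]
pins [[ 0.4826 -0.0753]
 [ 0.4977 -0.3072]
 [ 0.7165 -0.0623]
 [ 0.7299 -0.2905]] centre [ 0.6067 -0.1838]
0.16646505290372307 137.9369959683923
0.16205672681509897 -132.02065138510818
0.16632128496372522 48.46640150943965
0.16143294887753684 -39.97804024365563
pocket [[ 0.48020231 -0.19186408]]
red [0.4716 0.0719] sides [0.109 0.105 0.107 0.105] yaw 3.127004239730951
blue [0.6315 0.0975] sides [0.106 0.104 0.111 0.105] yaw -4.54467515706996
yellow [0.4679 0.3263] sides [0.1   0.103 0.106 0.104] yaw -3.20301241006797
amber [[0.638 0.362]]
green [[0.748 0.26 ]]
yhandle [[ 0.609 -0.065]]
[[-0.913  0.408 -0.001]
 [ 0.408  0.913 -0.001]
 [ 0.    -0.001 -1.   ]]
```

Two scoops are present, red and yellow. To bring yellow to the gap, I'll pinch the pin at about 138° and turn the table about 66° counter-clockwise. First the arm goes above that pin.

>>> apply_moves([
  [60, [-38, -38, 0], 0],
  [60, [-40, -40, 0], 0],
  [60, [-40, -40, 0], 0],
  [60, [-40, -40, 0], 0],
  [60, [-40, -40, 0], 0],
], grip_force=15)

```text
t: 0.78
tool_pos: [0.3448, 0.2847, 0.4045]
orientation: [0.654, 3.073, -0.0]
force: [0.3, -0.6, 0.0]
opening: 0.0597
```

>>> apply_moves([
  [60, [-40, -40, 0], 0],
  [60, [-40, -40, 0], 0],
  [60, [-40, -40, 0], 0],
  [60, [-40, -40, 0], 0],
  [60, [-40, -40, 0], 0],
])

```text
t: 1.4
tool_pos: [0.4459, 0.0204, 0.4047]
orientation: [0.655, 3.072, 0.0]
force: [0.4, 1.4, -0.3]
opening: 0.0601
```

```bash
cat >> h.py <<'E'
def go(x,y,z,az=None):
    "tool-frame delta (mm) to put TCP at x,y,z; yaw to point tool x at azimuth az (deg)"
    s=robot.read_state();M=R.from_rotvec(s['orientation']).as_matrix()
    a=np.degrees(np.arctan2(M[1,0],M[0,0]))
    print('t',round(s['t'],2),'pos',s['tool_pos'].round(4),'az',round(a,2),'tilt',round(M[2,2],5),'open',round(s['opening'],4),'F',s['force'].round(1),'q6',s['q'][5].round(2))
    d=M.T@(np.array([x,y,z])-s['tool_pos'])*1e3
    print('delta',d.round(1), 'yaw', None if az is None else round(-np.radians((az-a+180)%360-180),3))
E
python3 -c "
from h import *
go(.483,-.0757,.33,138.5)"
```

```text
t 1.4 pos [0.4459 0.0204 0.4047] az 155.94 tilt -1.0 open 0.0601 F [ 0.4  1.4 -0.3] q6 -1.22
delta [-73.  -72.7  74.7] yaw 0.304
```

>>> apply_moves([
  [60, [-36, -36, 0], 0],
  [60, [-36, -36, 0], 0],
  [60, [0, 0, 37], 0.152],
  [60, [0, 0, 37], 0.152],
  [60, [0, 0, 0], 0],
])

```text
t: 2.02
tool_pos: [0.4807, -0.0726, 0.3274]
orientation: [-1.109, -2.932, 0.001]
force: [-0.6, -0.1, 0.5]
opening: 0.0599
```

```bash
python3 -c "
from h import *
go(.483,-.0757,.252,138.5)
c=viewer.get_calibration('wrist');snap('wrist','w1.png')
print(px(c,[.483,-.0757,.1]),px(c,[.483,-.0757,.03]))"
```

```text
t 2.02 pos [ 0.4807 -0.0726  0.3274] az 138.56 tilt -0.99998 open 0.0599 F [-0.6 -0.1  0.5] q6 -1.1
delta [-4.2 -0.5 75.3] yaw 0.001
(np.float64(319.0392900764021), np.float64(281.97701423746054)) (np.float64(319.22084543470527), np.float64(246.70071688591122))
```

View pics/w1.png

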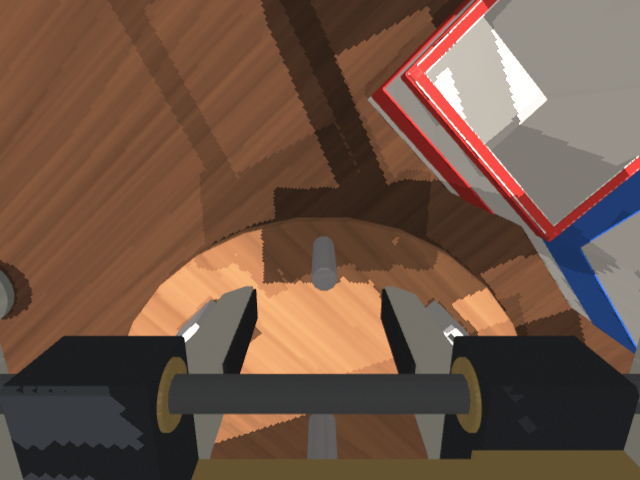

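The pin top is at (324,280), against a predicted (319,282), so the model is good. I'll descend and pinch it.

>>> apply_moves([
  [60, [-4, -1, 25], 0],
  [60, [0, 0, 25], 0],
  [60, [0, 0, 25], 0],
  [14, [0, 0, 0], 0],
  [8, [0, 0, 0], 0],
], grip_force=12)

```text
t: 2.7
tool_pos: [0.4854, -0.0763, 0.258]
orientation: [1.109, 2.936, 0.0]
force: [0.9, 0.4, 0.2]
opening: 0.0446
```

>>> apply_moves([
  [8, [0, 0, 0], 0],
  [8, [-0.4, -12, 0], -0.073],
  [8, [-1.7, -24, 0], -0.145],
  [8, [-1.7, -24, 0], -0.145],
  [8, [-1.7, -24, 0], -0.145],
])

```text
t: 3.32
tool_pos: [0.4476, -0.1513, 0.2574]
orientation: [0.329, 3.119, -0.001]
force: [13.8, -1.7, -9.9]
opening: 0.0157
```

>>> apply_moves([
  [8, [-1.7, -24, 0], -0.145],
  [8, [-1.7, -24, 0], -0.145],
  [8, [-1.7, -24, 0], -0.145],
  [8, [-1.7, -24, 0], -0.145],
  [8, [-0.4, -12, 0], -0.073],
])

```text
t: 3.95
tool_pos: [0.4603, -0.2568, 0.2576]
orientation: [-0.685, 3.059, -0.002]
force: [12.1, 7.7, -1.0]
opening: 0.0156
```

```bash
python3 -c "
from h import *
a=np.radians(204.9)
go(.6065+.165*np.cos(a),-.185+.165*np.sin(a),.252,204.9)
c=viewer.get_calibration('top');im=snap('top','t2.png')
cv2.imwrite('pics/t2c.png',cv2.resize(im[130:290,225:465],None,fx=3,fy=3,interpolation=cv2.INTER_CUBIC))"
```

```text
t 3.95 pos [ 0.4603 -0.2568  0.2576] az -154.75 tilt -0.99998 open 0.0156 F [12.1  7.7 -1. ] q6 -2.62
delta [2.2 3.6 5.6] yaw 0.006
```

View pics/t2c.png

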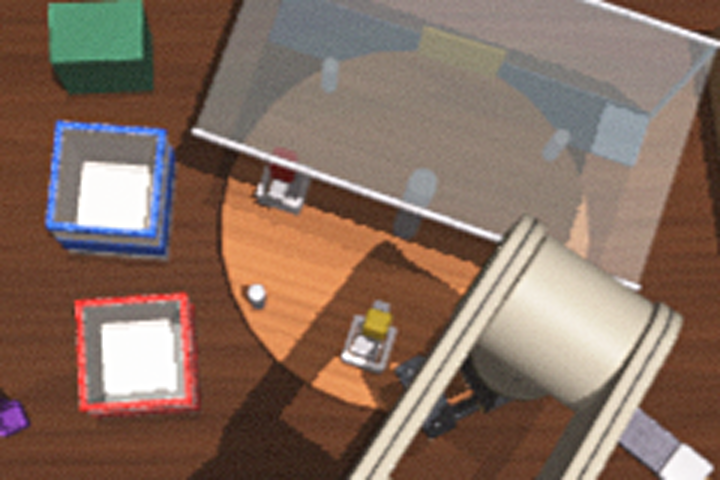

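Yellow now stands near the gap, with its pocket at crop (370,342). I'll release, rise and unwind the wrist.

>>> apply_moves([
  [40, [0, 0, 0], 0],
  [40, [0, 0, 0], 0],
  [40, [0, 0, -50], 0],
  [40, [0, 0, -60], 0.15],
  [40, [0, 0, -60], 0.15],
])

```text
t: 4.62
tool_pos: [0.4576, -0.2559, 0.4276]
orientation: [0.208, -3.134, 0.0]
force: [0.1, -0.3, 1.1]
opening: 0.04
```

Run:
```python
from h import *
c=viewer.get_calibration('top')
P=lambda a,b,z:ray(c,225+a/3,130+b/3,z)[:2]
o=np.array([.6065,-.185])
for n,q in dict(pin=P(257,290,.1),pocket=P(371,342,.07),handle=P(377,315,.185)).items():
    d=q-o;print(n,q.round(4),np.linalg.norm(d).round(4),np.degrees(np.arctan2(d[1],d[0])).round(1)%360)
a=np.radians(159.5);r=.126+.006
go(o[0]+r*np.cos(a),o[1]+r*np.sin(a),.43,159.5)
```

```text
pin [ 0.5347 -0.0384] 0.1632 116.1
pocket [ 0.4875 -0.1472] 0.1248 162.4
handle [ 0.499  -0.1464] 0.1142 160.2
t 4.62 pos [ 0.4576 -0.2559  0.4276] az -172.42 tilt -1.0 open 0.04 F [ 0.1 -0.3  1.1] q6 -2.31
delta [-40.5 112.8  -2.4] yaw 0.49
```

>>> apply_moves([
  [50, [-14, 38, 0], 0],
  [50, [-14, 38, 0], 0],
  [50, [-13, 37, 0], 0.16],
  [50, [0, 0, 0], 0.165],
  [50, [0, 0, 0], 0.165],
])

```text
t: 5.25
tool_pos: [0.4831, -0.1379, 0.426]
orientation: [0.558, 3.092, -0.001]
force: [0.5, 0.5, 0.5]
opening: 0.0497
```

Run:
```python
from h import *
o=np.array([.6065,-.185]);a=np.radians(161);u=np.array([np.cos(a),np.sin(a)])
g=o+.132*u;go(*g,.329,161)
c=viewer.get_calibration('wrist');snap('wrist','w2.png')
for n,r,z in [('handle top',.132,.185),('pocket',.126,.07),('lip',.148,.133)]: print(n,np.round(px(c,[*(o+r*u),z])))
```

```text
t 5.25 pos [ 0.4831 -0.1379  0.426 ] az 159.56 tilt -1.0 open 0.0497 F [0.5 0.5 0.5] q6 -1.59
delta [-0.1 -4.3 97. ] yaw -0.025
handle top [312. 266.]
pocket [314. 228.]
lip [312. 221.]
```

View pics/w2.png

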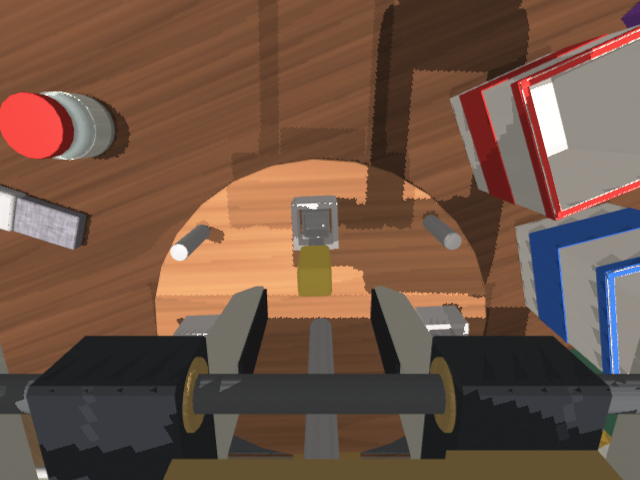

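Run:
```python
from h import *
o=np.array([.6065,-.185]);a=np.radians(161);u=np.array([np.cos(a),np.sin(a)]);v=np.array([-u[1],u[0]])
c=viewer.get_calibration('wrist');im=cv2.imread('pics/w2.png')
k=cv2.resize(im[170:320,220:420],None,fx=4,fy=4,interpolation=cv2.INTER_CUBIC)
def box(r0,r1,w,z,col):
    pts=np.array([[(np.array(px(c,[*(o+r*u+s*v),z]))-[220,170])*4] for r,s in[(r0,w),(r1,w),(r1,-w),(r0,-w)]]).astype(int)
    cv2.polylines(k,[pts],True,col,1)
box(.122,.142,.011,.185,(255,0,0));box(.122,.142,.011,.133,(255,255,0));box(.105,.147,.0215,.07,(0,255,0));box(.139,.157,.007,.133,(255,0,255))
cv2.imwrite('pics/w2c.png',k)
```

```text
(no output)
```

View pics/w2c.png

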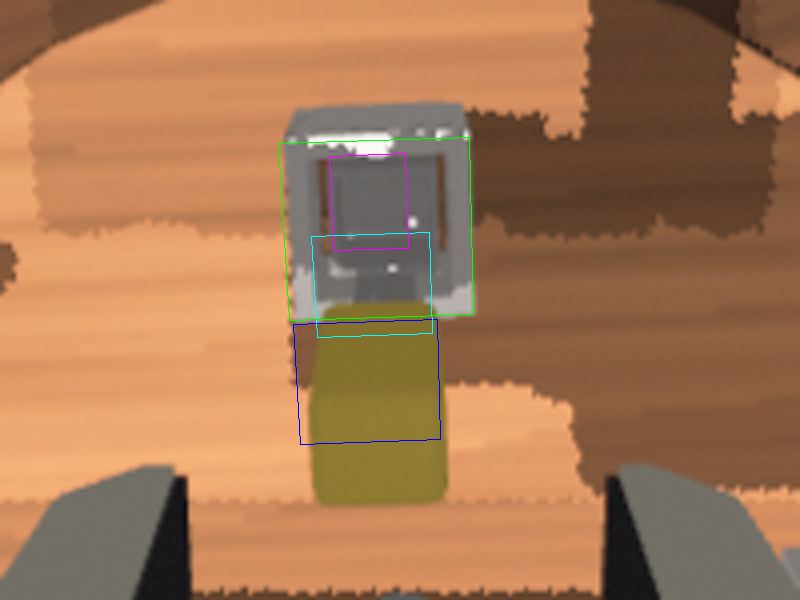

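The crop overlay fits the pocket. The handle sits about 10 mm inward of where "lip outward" would put it, and the strip is on the axis side. In c1 the lip also showed towards the axis. So the lip faces the axis and the grip point is at r≈0.120.

Run:
```python
from h import *
o=np.array([.6065,-.185]);a=np.radians(160.4);u=np.array([np.cos(a),np.sin(a)])
go(*(o+.1205*u),.329,160.4)
```

```text
t 5.3 pos [ 0.4831 -0.1382  0.426 ] az 159.06 tilt -1.0 open 0.0497 F [ 0.  -0.4  0.7] q6 -1.59
delta [-11.5  -2.4  97. ] yaw -0.023
```

>>> apply_moves([
  [45, [-11.5, -2.4, 0], -0.023],
  [45, [0, 0, 40], 0],
  [45, [0, 0, 40], 0],
  [45, [0, 0, 17], 0],
  [45, [0, 0, 0], 0],
])

```text
t: 5.92
tool_pos: [0.4931, -0.1451, 0.3278]
orientation: [-0.513, -3.097, -0.001]
force: [-0.2, -0.6, -0.5]
opening: 0.045
```

>>> apply_moves([
  [14, [0, 0, 0], 0],
  [14, [0, 0, 0], 0],
  [14, [0, 0, 0], 0],
  [14, [0, 0, 0], 0],
], grip_force=25)

```text
t: 6.42
tool_pos: [0.4937, -0.1451, 0.3301]
orientation: [0.515, 3.097, -0.001]
force: [0.1, 0.4, 5.2]
opening: 0.0217
```

>>> apply_moves([
  [14, [0, 0, -12], 0],
  [14, [0, 0, -15], 0],
  [14, [0, 0, -20], 0],
  [14, [0, 0, -20], 0],
  [14, [0, 0, 0], 0],
])

```text
t: 7.05
tool_pos: [0.4939, -0.1452, 0.3984]
orientation: [0.515, 3.095, -0.002]
force: [0.6, 0.4, -1.2]
opening: 0.0217
```

>>> apply_moves([
  [14, [0, 0, -50], 0],
  [14, [0, 0, -47], 0],
  [14, [0, 0, 0], -0.15],
  [14, [0, 0, 0], -0.15],
  [14, [0, 0, 0], 0],
])

```text
t: 7.68
tool_pos: [0.4932, -0.145, 0.492]
orientation: [-0.048, -3.14, -0.001]
force: [0.9, 0.5, -1.6]
opening: 0.0217
```

```bash
python3 -c "
from h import *
go(.4995,.3244,.495,177)"
```

```text
t 7.67 pos [ 0.4932 -0.145   0.492 ] az 178.24 tilt -1.0 open 0.0217 F [ 0.9  0.5 -1.6] q6 -1.93
delta [  8.2 469.3  -2.8] yaw 0.022
```

>>> apply_moves([
  [14, [1, 35, 0], 0],
  [14, [1, 48, 0], 0],
  [14, [1, 48, 0], 0],
  [14, [1, 48, 0], 0],
  [14, [1, 48, 0], 0],
])

```text
t: 8.3
tool_pos: [0.4948, 0.0836, 0.4922]
orientation: [-0.054, -3.14, 0.0]
force: [-0.6, 0.1, -1.6]
opening: 0.0218
```

>>> apply_moves([
  [14, [1, 48, 0], 0],
  [14, [1, 48, 0], 0],
  [14, [1, 48, 0], 0],
  [14, [0, 48, 0], 0],
  [14, [0, 42, 0], 0],
])

```text
t: 8.93
tool_pos: [0.4987, 0.3179, 0.4919]
orientation: [-0.052, -3.14, 0.001]
force: [0.6, -0.6, -0.9]
opening: 0.0219
```

>>> apply_moves([
  [14, [0, 0, 0], 0],
  [14, [0, 0, 0], 0],
])

```text
t: 9.18
tool_pos: [0.499, 0.3159, 0.492]
orientation: [-0.049, -3.14, 0.002]
force: [-0.0, -0.0, -1.2]
opening: 0.022
```

Run:
```python
from h import *
go(.4995,.3244,.495,177)
c=viewer.get_calibration('wrist');im=snap('wrist','w3.png')
for x,y in [(-1,-1),(-1,1),(1,1),(1,-1)]: print(np.round(px(c,[.468+.05*x,.326+.05*y,.14])))
im=snap('top','t3.png')
cv2.imwrite('pics/w3c.png',np.hstack([cv2.resize(cv2.imread('pics/w3.png'),(533,400)),cv2.resize(im[210:290,145:198],None,fx=5,fy=5,interpolation=cv2.INTER_CUBIC)]))
```

```text
t 9.18 pos [0.499  0.3159 0.492 ] az 178.19 tilt -1.0 open 0.022 F [-0.  -0.  -1.2] q6 -1.06
delta [-0.3  8.5 -3. ] yaw 0.021
[268. 131.]
[387. 127.]
[385. 241.]
[276. 244.]
```

View pics/w3.png

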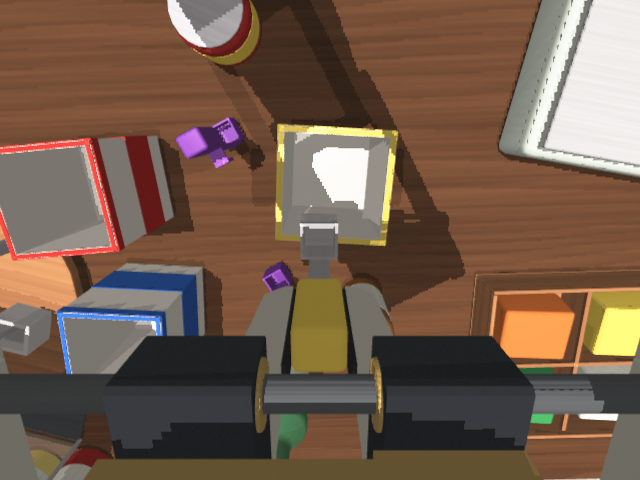

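Rim corners are at (278,125), (397,131), (386,245) and (276,239). The cup hangs with its strip on the far side, which confirms the lip is opposite tool x.

```bash
cat >> h.py <<'E'
def canister(c,l,n_az,off=.0315):
    "outer rim corners in pixel order around -> centre, yaw, TCP target with lip normal near n_az"
    q=np.array([ray(c,a,b,.14)[:2] for a,b in l]);m=q.mean(0)
    e=np.roll(q,-1,0)-q;ang=np.degrees(np.arctan2(e[:,1],e[:,0]))
    yaw=np.degrees(np.angle(np.exp(4j*np.radians(ang)).sum()))/4
    n=n_az+((yaw-n_az+45)%90-45);u=np.array([np.cos(np.radians(n)),np.sin(np.radians(n))])
    print('centre',m.round(4),'yaw',yaw.round(2),'sides',np.linalg.norm(e,axis=1).round(4),'n',n.round(1));return *(m+off*u),(n+180)%360
E
python3 - <<'E'
from h import *
x,y,a=canister(viewer.get_calibration('wrist'),[(278,125),(397,131),(386,245),(276,239)],0)
print(x,y,a);go(x,y,.37,a)
E
```

```text
centre [0.4683 0.3302] yaw -4.69 sides [0.1003 0.1008 0.1013 0.0999] n -4.7
0.49969949546517545 0.3275827551427097 175.31269163340195
t 9.28 pos [0.4992 0.3152 0.4926] az 178.16 tilt -1.0 open 0.0222 F [-0.2  0.1 -1.3] q6 -1.06
delta [-1.000e-01  1.250e+01  1.226e+02] yaw 0.05
```

Run:
```python
from h import *
c=viewer.get_calibration('wrist');s=robot.read_state();M=R.from_rotvec(s['orientation']).as_matrix()
f=lambda x,y,z:np.round(px(c,s['tool_pos']+M@[x*1e-3,y*1e-3,(167-z)*1e-3]),1)
for n,p in dict(cuprim_out=(19,0,-102),cup_rim_in=(-7,0,-102),cupbot_out=(19,0,-132),htop_out=(10,0,23),htop_in=(-10,0,23),hbot_out=(10,0,-29),hl=(10,-11,-29),hr=(10,11,-29)).items(): print(n,f(*p))
im=cv2.imread('pics/w3.png')
cv2.imwrite('pics/w3c.png',cv2.resize(im[190:390,220:420],None,fx=3,fy=3,interpolation=cv2.INTER_CUBIC))
```

```text
cuprim_out [318.  224.7]
cup_rim_in [318.1 260.8]
cupbot_out [318.1 214.8]
htop_out [317.5 332.6]
htop_in [317.6 378.7]
hbot_out [317.8 278.4]
hl [295.8 278.4]
hr [339.8 278.3]
```

View pics/w3c.png

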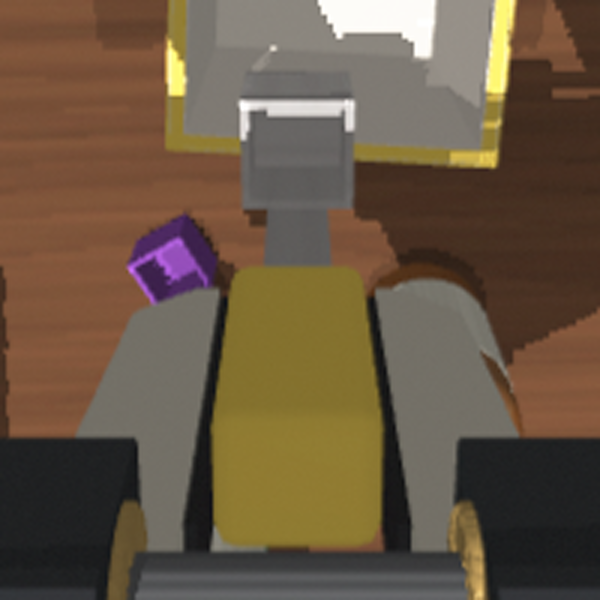

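Grip and scoop match the prediction to about 1 mm. Aligning and lowering.

>>> apply_moves([
  [14, [-1, 12.5, 0], 0.05],
  [14, [0, 0, 30], 0],
  [14, [0, 0, 35], 0],
  [14, [0, 0, 35], 0],
  [14, [0, 0, 0], 0],
])

```text
t: 9.9
tool_pos: [0.4998, 0.327, 0.3895]
orientation: [-0.128, -3.134, 0.005]
force: [-0.7, 1.0, -0.5]
opening: 0.0217
```

>>> apply_moves([
  [14, [0, 0, 20], 0],
  [14, [0, 0, 16], 0],
  [14, [0, 0, 12], 0],
  [14, [0, 0, 4], 0],
  [14, [0, 0, 0], 0],
])

```text
t: 10.52
tool_pos: [0.5005, 0.3286, 0.3409]
orientation: [0.125, 3.139, 0.0]
force: [0.4, 0.2, -0.1]
opening: 0.0217
```

Run:
```python
from h import *
go(.4997,.3276,.339,175.3)
s=snap('side','s4.png');w=snap('wrist','w4.png')
cv2.imwrite('pics/s4c.png',np.hstack([cv2.resize(s[130:290,80:240],(400,400),interpolation=cv2.INTER_CUBIC),cv2.resize(w[120:360,200:440],(400,400),interpolation=cv2.INTER_CUBIC)]))
```

```text
t 10.53 pos [0.5005 0.3286 0.3409] az 175.43 tilt -1.0 open 0.0217 F [ 0.4  0.2 -0.1] q6 -1.0
delta [ 0.7 -1.1  1.9] yaw 0.002
```

View pics/s4c.png

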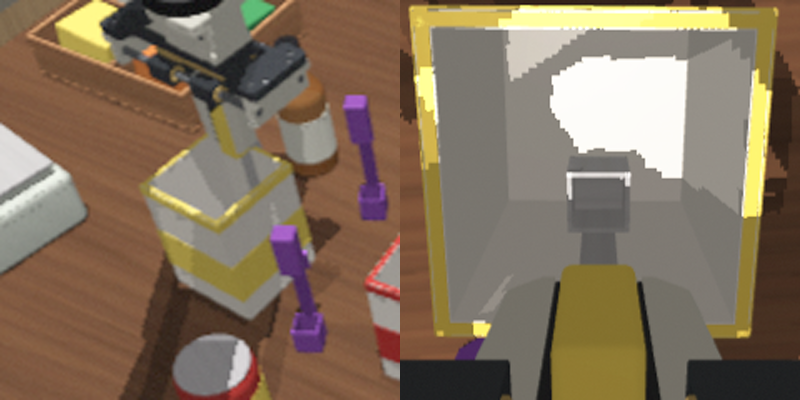

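The cup is inside the canister and the lip is at the far rim. I'll lower the last few millimetres, then open.

>>> apply_moves([
  [14, [0, 0, 2], 0],
  [14, [0, 0, 1], 0],
  [14, [0, 0, 0], 0],
])

```text
t: 11.0
tool_pos: [0.5009, 0.3287, 0.34]
orientation: [0.125, 3.136, 0.002]
force: [-3.1, -1.4, 10.6]
opening: 0.0224
```

>>> apply_moves([
  [30, [0, 0, 0], 0],
  [50, [0, 0, 0], 0],
  [50, [0, 0, 0], 0],
  [50, [0, 0, -20], 0],
  [50, [0, 0, -40], 0],
])

```text
t: 11.62
tool_pos: [0.4999, 0.3283, 0.3974]
orientation: [-0.125, -3.136, 0.003]
force: [0.0, 0.3, 0.2]
opening: 0.0502
```

>>> apply_moves([
  [50, [0, 0, -50], 0],
  [50, [0, 0, -20], 0],
  [50, [0, 0, 0], 0],
  [50, [0, 0, 0], 0],
])

```text
t: 12.12
tool_pos: [0.5002, 0.3284, 0.4657]
orientation: [-0.125, -3.137, 0.002]
force: [0.2, -0.1, -0.3]
opening: 0.0501
```

Run:
```python
from h import *
go(.45,.0,.47,160)
s=snap('side','s5.png');w=snap('wrist','w5.png')
cv2.imwrite('pics/s5c.png',np.hstack([cv2.resize(s[130:290,80:240],(400,400),interpolation=cv2.INTER_CUBIC),cv2.resize(w[100:340,200:440],(400,400),interpolation=cv2.INTER_CUBIC)]))
```

```text
t 12.12 pos [0.5002 0.3284 0.4657] az 175.43 tilt -1.0 open 0.0501 F [ 0.2 -0.1 -0.3] q6 -1.0
delta [  23.9 -331.4   -3.7] yaw 0.269
```

View pics/s5c.png

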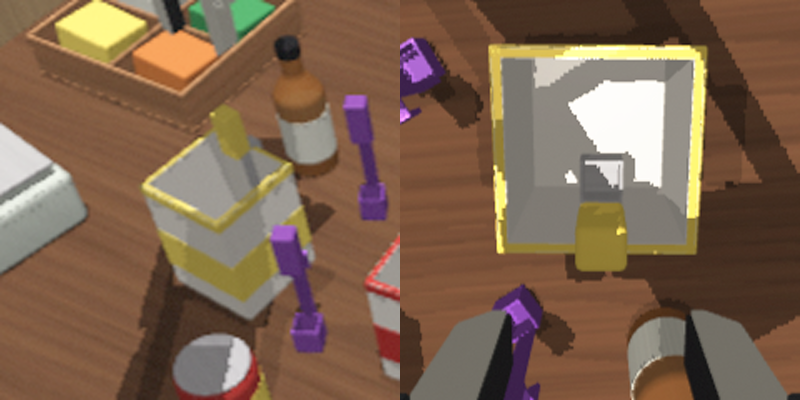

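Yellow hangs properly. Next is red: I'll pinch the pin at about 116° with constant tool azimuth 155° and turn it about 88° counter-clockwise.

Run:
```python
from h import *
o=np.array([.6065,-.185])
P=lambda d:o+.164*np.array([np.cos(np.radians(d)),np.sin(np.radians(d))])
go(*P(116),.466,155)
a=np.radians(155);M=np.array([[np.cos(a),np.sin(a)],[np.sin(a),-np.cos(a)]]) # cols tool x, y
th=np.linspace(116,204.5,13);
for i in range(12): print(th[i].round(1),(M.T@(P(th[i+1])-P(th[i]))*1e3).round(1))
```

```text
t 12.22 pos [0.5001 0.3284 0.4652] az 175.43 tilt -0.99999 open 0.0495 F [ 0.8 -0.2 -0.1] q6 -1.0
delta [-6.350e+01 -3.621e+02 -3.000e-01] yaw 0.357
116.0 [ 12.2 -17.2]
123.4 [  9.9 -18.6]
130.8 [  7.4 -19.8]
138.1 [  4.8 -20.5]
145.5 [  2.1 -21. ]
152.9 [ -0.6 -21.1]
160.2 [ -3.3 -20.8]
167.6 [ -5.9 -20.2]
175.0 [ -8.5 -19.3]
182.4 [-10.9 -18.1]
189.8 [-13.1 -16.5]
197.1 [-15.1 -14.7]
```

>>> apply_moves([
  [45, [-6, -35, 0], 0],
  [45, [-8, -46, 0], 0],
  [45, [-8, -46, 0], 0],
  [45, [-8, -46, 0], 0],
  [45, [-8, -46, 0], 0],
])

```text
t: 12.85
tool_pos: [0.5205, 0.1057, 0.466]
orientation: [-0.125, -3.136, 0.001]
force: [0.2, 0.7, -0.4]
opening: 0.0451
```

>>> apply_moves([
  [45, [-8, -46, 0], 0],
  [45, [-8, -46, 0], 0],
  [45, [-7, -46, 0], 0.12],
  [45, [0, 0, 30], 0.12],
  [45, [0, 0, 60], 0.12],
])

```text
t: 13.48
tool_pos: [0.5333, -0.0332, 0.3781]
orientation: [0.693, 3.06, 0.001]
force: [0.9, 0.0, -0.2]
opening: 0.0452
```

Run:
```python
from h import *
a=np.radians(116);g=.6065+.165*np.cos(a),-.185+.165*np.sin(a)
c=viewer.get_calibration('wrist');w=snap('wrist','w6.png');go(*g,.26,155);print(px(c,[*g,.1]))
cv2.imwrite('pics/w6s.png',cv2.resize(w,None,fx=.75,fy=.75,interpolation=cv2.INTER_AREA))
```

```text
t 13.53 pos [ 0.5301 -0.0324  0.3663] az 154.18 tilt -0.99992 open 0.045 F [-1.7  0.6 -8.6] q6 -1.28
delta [ -6.8  -1.8 106.2] yaw -0.014
(np.float64(314.2953147258396), np.float64(248.9706225572479))
```

View pics/w6s.png

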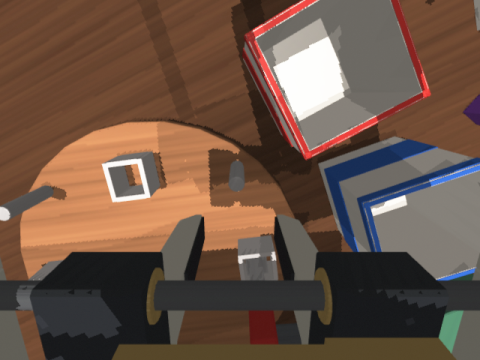

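The pin top at full-frame (315,249) matches the prediction exactly. Descend and pinch.

>>> apply_moves([
  [45, [-6.5, -1.8, 10], 0],
  [45, [0, 0, 45], 0],
  [45, [0, 0, 45], 0],
  [45, [0, 0, 0], 0],
  [10, [0, 0, 0], 0],
], grip_force=12)

```text
t: 14.15
tool_pos: [0.5392, -0.0368, 0.2807]
orientation: [0.683, 3.063, 0.0]
force: [1.1, -0.3, 0.9]
opening: 0.0393
```

>>> apply_moves([
  [10, [0, 0, 0], 0],
  [10, [0, 0, 0], 0],
  [10, [12, -17, 0], 0],
  [10, [10, -18.6, 0], 0],
  [10, [7.4, -19.8, 0], 0],
])

```text
t: 14.78
tool_pos: [0.4878, -0.0739, 0.2797]
orientation: [0.683, 3.064, 0.002]
force: [-0.6, 4.2, 6.1]
opening: 0.0153
```

>>> apply_moves([
  [10, [4.8, -20.5, 0], 0],
  [10, [2.1, -21, 0], 0],
  [10, [-0.6, -21.1, 0], 0],
  [10, [-3.3, -20.8, 0], 0],
  [10, [-5.9, -20.2, 0], 0],
])

```text
t: 15.4
tool_pos: [0.4464, -0.1697, 0.2795]
orientation: [0.684, 3.064, 0.0]
force: [0.8, 3.1, 4.8]
opening: 0.0151
```

```bash
python3 -c "
from h import *
a=np.radians(175);go(.6065+.165*np.cos(a),-.185+.165*np.sin(a),.26,155)"
```

```text
t 15.4 pos [ 0.4464 -0.1697  0.2795] az 154.83 tilt -1.0 open 0.0151 F [0.8 3.1 4.8] q6 -1.6
delta [ 3.6 -2.7 19.5] yaw -0.003
```

>>> apply_moves([
  [10, [-8.5, -19.3, 0], 0],
  [10, [-10.9, -18.1, 0], 0],
  [10, [-13.1, -16.5, 0], 0],
  [10, [-15.1, -14.7, 0], 0],
  [10, [0, 0, 0], 0],
])

```text
t: 16.02
tool_pos: [0.4606, -0.2531, 0.2795]
orientation: [0.686, 3.063, -0.003]
force: [-2.6, -2.3, 8.5]
opening: 0.0151
```

Run:
```python
from h import *
a=np.radians(204.5);go(.6065+.165*np.cos(a),-.185+.165*np.sin(a),.26,155)
s=robot.read_state()['tool_pos'];d=s[:2]-[.6065,-.185];print(np.linalg.norm(d),np.degrees(np.arctan2(d[1],d[0]))%360)
```

```text
t 16.02 pos [ 0.4606 -0.2531  0.2795] az 154.74 tilt -1.0 open 0.0151 F [-2.6 -2.3  8.5] q6 -1.73
delta [ 3.7 -2.1 19.5] yaw -0.005
0.16104926072201578 205.0107176504134
```

>>> apply_moves([
  [45, [0, 0, 0], 0],
  [45, [0, 0, 0], 0],
  [45, [0, 0, -40], 0],
  [45, [0, 0, -60], 0],
  [45, [0, 0, -50], -0.09],
])

```text
t: 16.65
tool_pos: [0.4599, -0.2508, 0.4297]
orientation: [0.543, 3.094, 0.0]
force: [1.1, 0.1, 0.0]
opening: 0.0452
```

Run:
```python
from h import *
a=np.radians(160);go(.6065+.1205*np.cos(a),-.185+.1205*np.sin(a),.426,160)
```

```text
t 16.65 pos [ 0.4599 -0.2508  0.4297] az 160.09 tilt -1.0 open 0.0452 F [1.1 0.1 0. ] q6 -1.82
delta [  5.  112.    3.7] yaw 0.002
```

>>> apply_moves([
  [50, [2, 40, 0], 0],
  [50, [2, 40, 0], 0],
  [50, [1, 32, 0], 0],
  [50, [0, 0, 0], 0],
  [50, [0, 0, 0], 0],
])

```text
t: 17.27
tool_pos: [0.4935, -0.1446, 0.4276]
orientation: [-0.545, -3.094, 0.0]
force: [-0.7, -0.8, -0.9]
opening: 0.0499
```

Run:
```python
from h import *
o=np.array([.6065,-.185]);a=np.radians(160);u=np.array([np.cos(a),np.sin(a)]);v=np.array([-u[1],u[0]])
go(*(o+.1205*u),.329,160)
c=viewer.get_calibration('wrist');im=snap('wrist','w7.png')
hsv=cv2.cvtColor(im,cv2.COLOR_BGR2HSV);m=((hsv[...,0]<8)|(hsv[...,0]>172))&(hsv[...,1]>150)&(hsv[...,2]>40);m[:180]=0;m[:,:250]=0;m[:,390:]=0
r,q=np.nonzero(m);print('red',m.sum(),r.min(),r.max(),q.min(),q.max())
k=cv2.resize(im[170:320,220:420],None,fx=4,fy=4,interpolation=cv2.INTER_CUBIC)
def box(r0,r1,w,z,col):
    pts=np.array([[(np.array(px(c,[*(o+r*u+s*v),z]))-[220,170])*4] for r,s in[(r0,w),(r1,w),(r1,-w),(r0,-w)]]).astype(int)
    cv2.polylines(k,[pts],True,col,1)
box(.110,.130,.011,.185,(255,0,0));box(.105,.147,.0215,.07,(0,255,0))
cv2.imwrite('pics/w7c.png',k)
```

```text
t 17.27 pos [ 0.4935 -0.1446  0.4276] az 160.0 tilt -1.0 open 0.0499 F [-0.7 -0.8 -0.9] q6 -1.61
delta [ 0.5  0.7 98.6] yaw 0.0
red 1453 222 270 302 334
```

View pics/w7c.png

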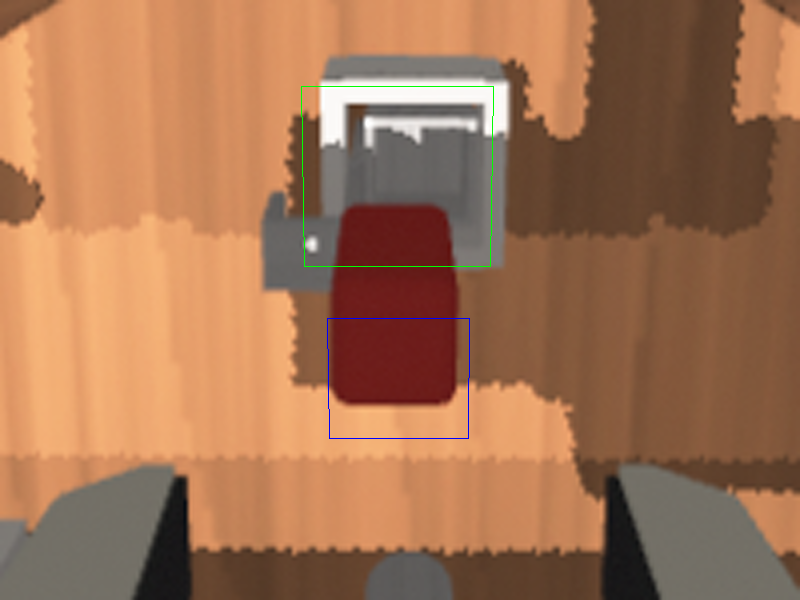

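Red's lip points to image left (the -tool y side), so this scoop stands turned 90° in its pocket. Its handle centre is at r≈0.126, az≈160.2°. I can still grip it with the jaws in this direction and hang it on the canister's -y wall.

Run:
```python
from h import *
a=np.radians(160.2);go(.6065+.126*np.cos(a),-.185+.126*np.sin(a),.3295,158.5)
```

```text
t 17.32 pos [ 0.4935 -0.145   0.4276] az 159.95 tilt -1.0 open 0.0501 F [-0.6 -0.2 -0.1] q6 -1.61
delta [ 6.1  0.7 98.1] yaw 0.025
```

>>> apply_moves([
  [45, [6, 0.7, 0], 0.025],
  [45, [0, 0, 40], 0],
  [45, [0, 0, 40], 0],
  [45, [0, 0, 18], 0],
  [45, [0, 0, 0], 0],
])

```text
t: 17.95
tool_pos: [0.4877, -0.142, 0.3287]
orientation: [-0.586, -3.084, -0.001]
force: [0.4, 0.2, 0.8]
opening: 0.0448
```

>>> apply_moves([
  [13, [0, 0, 0], 0],
  [13, [0, 0, 0], 0],
  [13, [0, 0, 0], 0],
  [13, [0, 0, 0], 0],
], grip_force=25)

```text
t: 18.45
tool_pos: [0.4887, -0.142, 0.3309]
orientation: [0.585, 3.085, -0.001]
force: [0.1, 0.3, 4.0]
opening: 0.0198
```

>>> apply_moves([
  [13, [0, 0, -12], 0],
  [13, [0, 0, -15], 0],
  [13, [0, 0, -20], 0],
  [13, [0, 0, -30], 0],
  [13, [0, 0, -50], 0],
])

```text
t: 19.08
tool_pos: [0.4878, -0.1416, 0.457]
orientation: [-0.585, -3.084, -0.001]
force: [-0.1, -0.0, -0.4]
opening: 0.0199
```

>>> apply_moves([
  [13, [0, 0, -38], 0],
  [13, [0, 0, 0], -0.14],
  [13, [0, 0, 0], -0.14],
  [13, [0, 0, 0], -0.14],
  [13, [0, 0, 0], 0],
])

```text
t: 19.7
tool_pos: [0.4882, -0.1418, 0.4957]
orientation: [-0.07, 3.14, -0.0]
force: [-0.4, 0.1, -0.4]
opening: 0.0198
```

```bash
python3 -c "
from h import *
go(.473,.040,.495,183)"
```

```text
t 19.7 pos [ 0.4882 -0.1418  0.4957] az -177.46 tilt -1.0 open 0.0198 F [-0.4  0.1 -0.4] q6 -2.0
delta [  7.1 182.3   0.6] yaw -0.008
```

>>> apply_moves([
  [13, [1.5, 38, 0], 0],
  [13, [2, 48, 0], 0],
  [13, [2, 48, 0], 0],
  [13, [1.5, 40, 0], 0],
  [13, [0, 0, 0], 0],
])

```text
t: 20.32
tool_pos: [0.473, 0.0339, 0.4954]
orientation: [-0.072, 3.14, 0.001]
force: [-1.2, -1.1, -0.5]
opening: 0.0197
```

Run:
```python
from h import *
c=viewer.get_calibration('wrist');snap('wrist','w8.png');go(.473,.040,.495,183)
s=robot.read_state();M=R.from_rotvec(s['orientation']).as_matrix()
f=lambda x,y,z:np.round(px(c,s['tool_pos']+M@[x*1e-3,y*1e-3,(167-z)*1e-3]),1)
for n,p in dict(cuprim_left=(13,-7,-102),cup_rim_right=(13,19,-102),cup_rim_near=(0,6,-102)).items(): print(n,f(*p))
```

```text
t 20.38 pos [0.4733 0.0326 0.4953] az -177.42 tilt -1.0 open 0.02 F [ 0.4 -1.3 -0.9] q6 -1.66
delta [-0.1  7.4  0.3] yaw -0.007
cuprim_left [305.5 233.3]
cup_rim_right [343.6 233.2]
cup_rim_near [324.5 251.3]
```

View pics/w8.png

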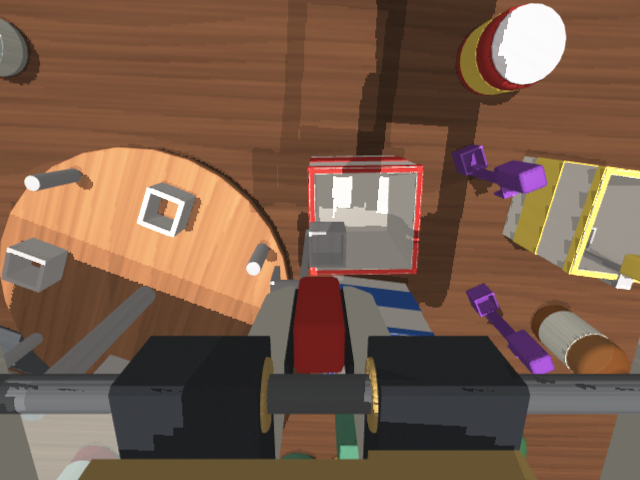

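Run:
```python
from h import *
im=cv2.imread('pics/w8.png');h=cv2.cvtColor(im,cv2.COLOR_BGR2HSV)
m=((h[...,0]<8)|(h[...,0]>172))&(h[...,1]>130)&(h[...,2]>60)
def runs(v,o):
    i=np.flatnonzero(v);return [(int(g[0]+o),int(g[-1]+o)) for g in np.split(i,np.flatnonzero(np.diff(i)>1)+1) if len(g)]
for x in(330,365,400,412): print('col',x,runs(m[140:290,x],140))
for y in(180,200,215,255): print('row',y,runs(m[y,290:440],290))
d=h[215:275,295:360]
print('cup gray edges row 245', im[245,300:352].mean(1).astype(int).tolist())
```

```text
col 330 [(158, 161), (166, 166), (169, 172), (270, 275), (277, 289)]
col 365 [(157, 160), (166, 167), (169, 171), (270, 274)]
col 400 [(157, 160), (165, 165), (168, 171), (269, 274)]
col 412 [(165, 165), (168, 171), (263, 274)]
row 180 [(307, 308), (310, 313), (418, 423)]
row 200 [(308, 308), (311, 313), (416, 419), (421, 421)]
row 215 [(308, 308), (310, 313), (415, 420)]
row 255 [(413, 418)]
cup gray edges row 245 [50, 49, 49, 59, 88, 92, 92, 93, 94, 103, 105, 103, 102, 106, 105, 104, 103, 101, 100, 103, 104, 104, 104, 105, 104, 103, 104, 104, 103, 102, 102, 102, 101, 103, 104, 103, 104, 105, 105, 104, 103, 93, 91, 99, 104, 105, 117, 123, 124, 124, 124, 125]
```

Run:
```python
from h import *
x,y,a=canister(viewer.get_calibration('wrist'),[(307,166),(424.3,164.8),(417,274.3),(308.5,275.7)],273)
print(x,y,(a-90)%360);go(x,y,.39,(a+90)%360)
```

```text
centre [0.4729 0.0745] yaw 3.14 sides [0.1023 0.1025 0.1032 0.1029] n 273.1
0.4745771668209428 0.043059410645878406 3.137746287632922
t 20.38 pos [0.4733 0.0326 0.4953] az -177.42 tilt -1.0 open 0.02 F [ 0.4 -1.3 -0.9] q6 -1.66
delta [ -1.7  10.4 105.3] yaw -0.01
```

>>> apply_moves([
  [13, [-1.5, 9.6, 0], -0.01],
  [13, [0, 0, 30], 0],
  [13, [0, 0, 40], 0],
  [13, [0, 0, 33], 0],
  [13, [0, 0, 0], 0],
])

```text
t: 21.0
tool_pos: [0.4737, 0.0407, 0.389]
orientation: [0.084, -3.135, -0.0]
force: [-0.5, -0.4, -0.2]
opening: 0.0197
```

>>> apply_moves([
  [13, [0, 0, 20], 0],
  [13, [0, 0, 16], 0],
  [13, [0, 0, 11], 0],
  [13, [0, 0, 4], 0],
  [13, [0, 0, 0], 0],
])

```text
t: 21.62
tool_pos: [0.4746, 0.0413, 0.3409]
orientation: [0.086, -3.14, 0.0]
force: [0.2, 0.1, -0.1]
opening: 0.0198
```

Run:
```python
from h import *
go(.4746,.0422,.339,183.1)
s=snap('side','s9.png');w=snap('wrist','w9.png')
cv2.imwrite('pics/s9c.png',np.hstack([cv2.resize(s[170:310,190:330],(400,400),interpolation=cv2.INTER_CUBIC),cv2.resize(w[120:360,220:460],(400,400),interpolation=cv2.INTER_CUBIC)]))
```

```text
t 21.62 pos [0.4746 0.0413 0.3409] az -176.84 tilt -1.0 open 0.0198 F [ 0.2  0.1 -0.1] q6 -1.65
delta [-0.1  0.9  1.9] yaw 0.001
```

View pics/s9c.png

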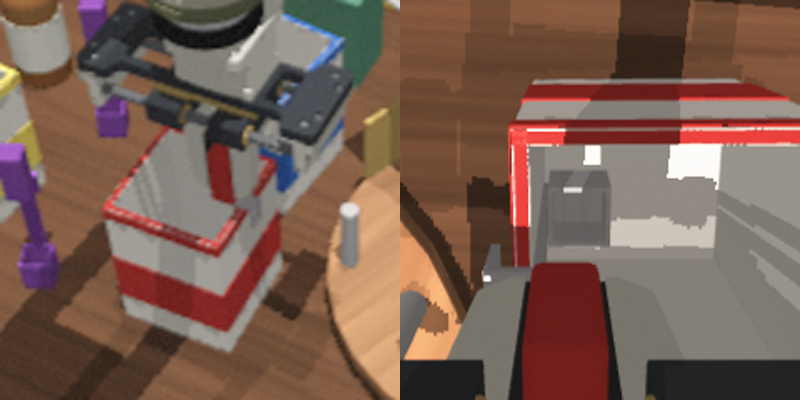

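The lip is outside the -y wall and the cup is inside. Lowering the last bit and releasing.

>>> apply_moves([
  [13, [0, 0, 2], 0],
  [13, [0, 0, 1], 0],
  [13, [0, 0, 0], 0],
])

```text
t: 22.1
tool_pos: [0.4749, 0.0413, 0.3398]
orientation: [-0.087, 3.138, -0.0]
force: [-5.5, 0.5, 12.1]
opening: 0.0201
```

>>> apply_moves([
  [28, [0, 0, 0], 0],
  [45, [0, 0, 0], 0],
  [45, [0, 0, 0], 0],
  [45, [0, 0, -20], 0],
  [45, [0, 0, -50], 0],
])

```text
t: 22.72
tool_pos: [0.4736, 0.0413, 0.4055]
orientation: [0.086, -3.134, -0.0]
force: [-0.1, 0.4, -0.3]
opening: 0.0449
```

>>> apply_moves([
  [45, [0, 0, -50], 0],
  [45, [0, 0, 0], 0],
])

```text
t: 22.98
tool_pos: [0.4754, 0.0413, 0.4627]
orientation: [-0.086, 3.132, -0.001]
force: [0.4, -0.4, -0.4]
opening: 0.0451
```

Run:
```python
from h import *
o=np.array([.6065,-.185])
P=lambda d:o+.164*np.array([np.cos(np.radians(d)),np.sin(np.radians(d))])
snap('wrist','w10.png');snap('side','s10.png');go(*P(115),.466,155)
```

```text
t 23.07 pos [0.4746 0.0413 0.4578] az -176.84 tilt -1.0 open 0.0447 F [-0.1  0.5 -0.2] q6 -1.65
delta [-58.2 -81.   -8.1] yaw 0.492
```

Run:
```python
from h import *
o=np.array([.6065,-.185])
P=lambda d:o+.164*np.array([np.cos(np.radians(d)),np.sin(np.radians(d))])
go(*P(113.3),.264,170)
a=np.radians(170);M=np.array([[np.cos(a),np.sin(a)],[np.sin(a),-np.cos(a)]])
th=np.linspace(113.3,204.9,13)
for i in range(12): print((M.T@(P(th[i+1])-P(th[i]))*1e3).round(1).tolist())
```

```text
t 23.07 pos [0.4746 0.0413 0.4578] az -176.84 tilt -1.0 open 0.0447 F [-0.1  0.5 -0.2] q6 -1.65
delta [-62.6 -79.2 193.9] yaw 0.23
[17.4, -13.2]
[15.5, -15.4]
[13.3, -17.3]
[10.9, -18.9]
[8.3, -20.2]
[5.5, -21.1]
[2.7, -21.7]
[-0.2, -21.8]
[-3.1, -21.6]
[-6.0, -21.0]
[-8.7, -20.0]
[-11.3, -18.7]
```

>>> apply_moves([
  [45, [-31, -39.5, 0], 0],
  [45, [-31.5, -39.7, 0], 0],
  [45, [0, 0, 30], 0.115],
  [45, [0, 0, 50], 0.115],
  [45, [0, 0, 0], 0],
])

```text
t: 23.7
tool_pos: [0.5392, -0.0341, 0.3711]
orientation: [-0.273, -3.118, -0.001]
force: [-0.4, 0.0, -0.3]
opening: 0.0449
```

Run:
```python
from h import *
a=np.radians(113.3);g=.6065+.165*np.cos(a),-.185+.165*np.sin(a)
c=viewer.get_calibration('wrist');im=snap('wrist','w11.png');go(*g,.262,170);p=np.array(px(c,[*g,.1]));print(p)
x,y=p.astype(int);k=cv2.cvtColor(im,cv2.COLOR_BGR2HSV)[y-30:y+31:4,x-40:x+41:4,1];print(k)
```

```text
t 23.75 pos [ 0.5402 -0.0342  0.3747] az 170.13 tilt -0.99998 open 0.0449 F [0.7 0.4 1.6] q6 -1.56
delta [ -1.7   0.9 112.7] yaw 0.002
[319.78628924 257.47405985]
[[141 136 140 140 138 138 140 140  89  12  12   9   9 137 141 139 135 137
  125 146 136]
 [142 138 141 140 140 137 140 137  31   9   9  12  12 137 137 142 139 143
  147 140 136]
 [141 138 138 139 138 142 139 143  56  12  15  12  12 141 140 136 136 141
  141 139 139]
 [138 136 140 142 141 145 139 142  22   9   9  12   9 125 137 138 138 136
  142 139 140]
 [140 141 140 140 141 139 140 137  12  12  10  10   9 110 141 138 140 138
  141 136 138]
 [136 139 140 138 138 137 140 142  15  11   8   8  11  91 139 141 141 141
  139 138 128]
 [135 142 142 140 141 140 141 142  13  11  11   8   8  52 139 139 144 139
  142 138 127]
 [140 139 139 142 142 140 142 142  14  11  11  11   8  98 141 141 140 140
  141 140 138]
 [140 141 139 141 136 140 138 142 140  11   8  11  11 142 140 141 141 140
  141 140 142]
 [141 142 140 141 141 139 140 141 141 142 127 139 141 141 143 140 141 142
  139 141 142]
 [142 140 140 141 141 141 140 141 139 139 140 141 142 141 140 141 142 143
  138 142 141]
 [142 143 140 143 141 142 141 139 141 144 139 140 141 141 141 141 142 141
  141 140 143]
 [141 141 141 142 140 140 140 140 140 141 139 140 140 138 141 140 142 138
  141 140 141]
 [142 139 140 137 141 138 138 138 142 140 141 140 141 140 141 140 139 140
  140 142 141]
 [140 139 142 138 138 139 140 138 140 140 142 144 142 142 141 141 142 140
  140 140 141]
 [141 139 141 140 136 139 140 143 138 140 139 138 140 138 141 141 142 141
  140 140 142]]
```

>>> apply_moves([
  [45, [2, 1, 12], 0],
  [45, [0, 0, 50], 0],
  [45, [0, 0, 50], 0],
  [45, [0, 0, 0], 0],
  [10, [0, 0, 0], 0],
], grip_force=12)

```text
t: 24.38
tool_pos: [0.5406, -0.0331, 0.2685]
orientation: [0.273, 3.127, -0.0]
force: [0.8, -0.2, 0.7]
opening: 0.0389
```

>>> apply_moves([
  [10, [0, 0, 0], 0],
  [10, [0, 0, 0], 0],
  [10, [17, -13, 0], 0],
  [10, [15.5, -15.4, 0], 0],
  [10, [13.3, -17.3, 0], 0],
])

```text
t: 25.0
tool_pos: [0.4866, -0.0695, 0.2677]
orientation: [0.272, 3.127, 0.003]
force: [-0.4, 3.8, 7.0]
opening: 0.0158
```

>>> apply_moves([
  [10, [10.9, -18.9, 0], 0],
  [10, [8.3, -20.2, 0], 0],
  [10, [5.5, -21.1, 0], 0],
  [10, [2.7, -21.7, 0], 0],
  [10, [-0.2, -21.8, 0], 0],
])

```text
t: 25.62
tool_pos: [0.442, -0.168, 0.2676]
orientation: [0.273, 3.127, -0.001]
force: [0.6, 2.7, 3.6]
opening: 0.0159
```

>>> apply_moves([
  [10, [-3.1, -21.6, 0], 0],
  [10, [-6, -21, 0], 0],
  [10, [-8.7, -20, 0], 0],
  [10, [0, 0, 0], 0],
])

```text
t: 26.12
tool_pos: [0.4489, -0.2339, 0.2675]
orientation: [0.276, 3.127, -0.004]
force: [-2.2, -1.3, 8.1]
opening: 0.0156
```

Run:
```python
from h import *
a=np.radians(204.9);go(.6065+.165*np.cos(a),-.185+.165*np.sin(a),.262,170)
s=robot.read_state()['tool_pos'];d=s[:2]-[.6065,-.185];print(np.linalg.norm(d),np.degrees(np.arctan2(d[1],d[0]))%360)
```

```text
t 26.12 pos [ 0.4489 -0.2339  0.2675] az 169.9 tilt -0.99999 open 0.0156 F [-2.2 -1.3  8.1] q6 -1.98
delta [-11.4 -18.8   5.6] yaw -0.002
0.1649701604942996 197.24802707229566
```

>>> apply_moves([
  [10, [-5.7, -9.4, 0], 0],
  [10, [-5.7, -9.4, 0], 0],
  [10, [0, 0, 0], 0],
  [45, [0, 0, 0], 0],
  [45, [0, 0, 0], 0],
])

```text
t: 26.75
tool_pos: [0.4561, -0.2522, 0.2655]
orientation: [-0.274, -3.129, -0.001]
force: [-0.9, 0.6, -0.2]
opening: 0.0308
```

>>> apply_moves([
  [45, [0, 0, -40], 0],
  [45, [0, 0, -60], 0],
  [45, [0, 0, -60], 0],
  [45, [20, -40, 0], 0],
  [45, [20, -40, 0], 0],
])

```text
t: 27.38
tool_pos: [0.4026, -0.3247, 0.4268]
orientation: [0.271, 3.128, -0.002]
force: [0.4, -0.3, -0.8]
opening: 0.0451
```

Run:
```python
from h import *
go(.45,-.33,.42)
t=snap('top','t12.png');s=snap('side','s12.png')
cv2.imwrite('pics/f.png',np.vstack([cv2.resize(t[130:280,140:460],(640,300),interpolation=cv2.INTER_CUBIC),cv2.resize(s[150:350,130:530],(600,300),interpolation=cv2.INTER_CUBIC)[:, :600] if 0 else cv2.resize(s[165:315,130:450],(640,300),interpolation=cv2.INTER_CUBIC)]))
```

```text
t 27.38 pos [ 0.4026 -0.3247  0.4268] az 170.1 tilt -1.0 open 0.0451 F [ 0.4 -0.3 -0.8] q6 -2.18
delta [-47.6   2.9   6.8] yaw None
```

View pics/f.png

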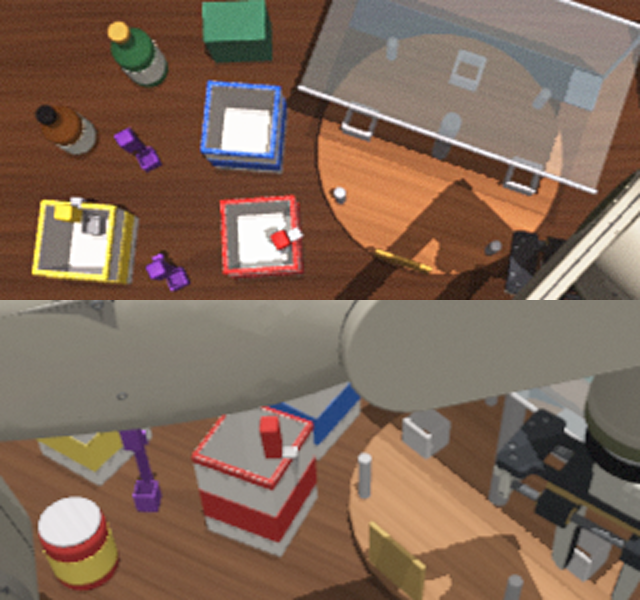

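Both scoops hang, and the shield stands near the gap at crop (403,260). I've used all my picture views, so the rest I'll check numerically: shield to gap distance, and handle positions triangulated from the top and side cameras.

Run:
```python
from h import *
t=cv2.imread('pics/t12.png');s=cv2.imread('pics/s12.png');ct=viewer.get_calibration('top');cs=viewer.get_calibration('side')
H=lambda im:cv2.cvtColor(im,cv2.COLOR_BGR2HSV)
def blobs(im,lo,hi,box,mn=6):
    h=H(im);x0,x1,y0,y1=box
    m=cv2.inRange(h,lo,hi)[y0:y1,x0:x1];n,_,st,ce=cv2.connectedComponentsWithStats(m)
    return [(st[i].tolist(),(ce[i]+[x0,y0]).round(1).tolist()) for i in range(1,n) if st[i,4]>mn]
# shield in top: bbox 315..365 x 245..275
b=blobs(t,(18,90,60),(32,255,255),(320,365,245,272));print('shield',b)
print('gap px z.105',np.round(px(ct,[.4393,-.124,.105]),1),'shield est',ray(ct,341.5,260,.1).round(4))
# red handle
print('red top',blobs(t,(0,150,60),(6,255,255),(262,300,236,264)), 'side',blobs(s,(0,150,60),(6,255,255),(240,285,205,245)))
for z in(.143,.195): print('exp red top/side',np.round(px(ct,[.4746,.0413,z]),1),np.round(px(cs,[.4746,.0413,z]),1))
print('yel top',blobs(t,(22,120,60),(32,255,255),(155,210,222,250)))
for z in(.143,.195): print('exp yel top',np.round(px(ct,[.5005,.3285,z]),1))
for n,x in dict(yel=(.4683,.3302,-4.7),red=(.4729,.0745,3.1)).items():
    a=np.radians(x[2]);e=np.array([np.cos(a),np.sin(a)]);f=np.array([-e[1],e[0]])
    print(n,'exp rim corners',[np.round(px(ct,[*(np.array(x[:2])+.05*(i*e+j*f)),.14]),1).tolist() for i,j in[(1,1),(1,-1),(-1,-1),(-1,1)]])
```

```text
shield [([8, 10, 28, 11, 67], [341.2, 259.9])]
gap px z.105 [341.3 259.9] shield est [ 0.4393 -0.1246  0.1   ]
red top [([24, 0, 4, 7, 19], [287.2, 238.9]), ([14, 9, 15, 19, 110], [283.5, 252.6])] side [([20, 18, 11, 21, 178], [265.2, 233.2]), ([39, 23, 6, 12, 17], [282.1, 232.2])]
exp red top/side [281.2 246.4] [270.2 237.8]
exp red top/side [279.5 244.4] [268.5 221.9]
yel top [([3, 8, 23, 20, 171], [168.6, 236.5]), ([26, 9, 18, 19, 87], [192.4, 237.2]), ([46, 14, 6, 14, 65], [203.4, 242.9])]
exp yel top [176.5 237.9]
exp yel top [170.4 235.5]
yel exp rim corners [[159.9, 230.3], [195.9, 233.0], [191.9, 269.3], [155.4, 266.6]]
red exp rim corners [[250.2, 230.3], [286.4, 228.1], [288.4, 264.3], [251.7, 266.6]]
```

The shield is within 1 mm of the gap and yellow matches. Red's handle looks shifted about 12 mm along the wall, so I'll check its lean from the wrist image taken just after release.

Run:
```python
from h import *
im=cv2.imread('pics/w10.png');h=cv2.cvtColor(im,cv2.COLOR_BGR2HSV)
red=((h[...,0]<8)|(h[...,0]>172))&(h[...,1]>130)&(h[...,2]>50)
v=h[...,2]
print('cols 270..400 step 3, rows from 150')
for y in range(150,345,5):
    print(y,''.join('R' if red[y,x] else ('w' if h[y,x,1]>70 else '#@+=-. '[min(6,v[y,x]//37)]) for x in range(270,440,3)))
```

```text
cols 270..400 step 3, rows from 150
150 wwwwwwwwwwwwwwwwwwwwwwwwwwwwwwwwwwwwwwwwwwwwwwwwwwwwwwwww
155 wwwwwwwwwwwRRRRRRRRRRRRRRRRRRRRRRRRRRRRRRRRRRwwwwwwwwwwww
160 wwwwwwwwwww--------------=============----------wwwwwwwww
165 wwwwwwwwwwRRwwww-wwwwwwRwwwwwwwwwwwwwwwwwwwwwwwwwwRRRwwww
170 wwwwwwwwwwRRRRRRRRRRRRRRRRRRRRRRRRRRRRRRRRRRRRRRRRRRRwwww
175 wwwwwwwwwwRR========   -== -========= ============RRRwwww
180 wwwwwwwwwwwR========       .=========   =====-====RRRwwww
185 wwwwwwwwwwRR========       ==========   ==========RRRwwww
190 wwwwwwwwwwwR======== ===   ==========   ==========RRwwwww
195 wwwwwwwwwwwR.=+++------==  =========    =========-Rwwwwww
200 wwwwwwwwwwwR.+++++.   .==  =========   .========= Rwwwwww
205 wwwwwwwwww R.+++++.   .==  =========   .========= RRwwwww
210 wwwwwwwwwwwR.++++++++++=-.==========   .=========wRRwwwww
215 wwwwwww=ww Rw++++++++++.............   ==========wRRwwwww
220 wwwwww- ....-RRRRRRRR==................==========RRRwwwww
225 wwwwww.    =wRRRRRRRR..................==========RRRwwwww
230 wwwwwww ..++RRRRRRRRR============================RRwwwwww
235 wwwwww
[... 653 characters left out ...]
wwwwwwwwwwwwwwwwww
290 #wwwwwwwwwwwwwwwwwwwwww=+=======@@===========+wwwwwwwwwww
295 #wwwwwwwwwwwwwwwwwwwwwwwwwwwwwwww#+===========wwwwwwwwwww
300 #wwwwwwwwwwwwwwwww=wwwwwwwwwwwwww#@=========+ww@wwwwwwwww
305 #wwwwwwwwwwwwwwwwwwwwwwwwwwwwwww###+=========+wwwwwwwwwww
310 #wwwwwwwwwwwwwwwwwww--=wwwwwwwww####===========wwwwwwwwww
315 #wwwwwwwwwwwwwwwwwww-===========####+===========wwwwwwwww
320 #wwwwwwwwwwwwwwww=w--===========@####============wwwwwwww
325 #wwwwwwwwwwwwwwwwww--===========+####+=============wwwwww
330 wwwwwwwwwwwwwwwwwww-=============#####==============wwwww
335 wwwwwwwwwwwwwwww=ww-wwwwww+++====+####+============++wwww
340 wwwwwwwwwwwwwwww=w-=ww=wwwwwwwwwww#####============######
```

>>> apply_moves([
  [45, [0, 30, -25], -0.07],
  [45, [-10, 50, -6], -0.07],
  [45, [-10, 50, 0], -0.07],
  [45, [-10, 50, 0], 0],
  [45, [-10, 50, 0], 0],
])

```text
t: 28.1
tool_pos: [0.4515, -0.0936, 0.4564]
orientation: [0.056, -3.141, -0.001]
force: [0.6, -0.4, -0.1]
opening: 0.0451
```

```bash
python3 -c "
from h import *
go(.4746,.0413,.4578,183.16)"
```

```text
t 28.1 pos [ 0.4515 -0.0936  0.4564] az -177.97 tilt -1.0 open 0.0451 F [ 0.6 -0.4 -0.1] q6 -1.92
delta [-27.9 134.   -1.3] yaw -0.02
```

>>> apply_moves([
  [45, [-9, 44, 0], -0.02],
  [45, [-9, 45, 0], 0],
  [45, [-10, 42, 0], 0],
  [45, [0, 0, 0], 0],
  [45, [0, 0, 0], 0],
])

```text
t: 28.72
tool_pos: [0.4729, 0.0365, 0.4564]
orientation: [0.088, -3.139, 0.0]
force: [-0.5, -0.1, -0.1]
opening: 0.0453
```

Run:
```python
from h import *
go(.4746,.0413,.4578,183.16)
c=viewer.get_calibration('wrist');im=snap('wrist','w13.png');t=snap('top','t13.png')
h=cv2.cvtColor(im,cv2.COLOR_BGR2HSV)
red=((h[...,0]<8)|(h[...,0]>172))&(h[...,1]>130)&(h[...,2]>50)
v=h[...,2]
for y in range(150,290,5):
    print(y,''.join('R' if red[y,x] else ('w' if h[y,x,1]>70 else '#@+=-. '[min(6,v[y,x]//37)]) for x in range(270,440,3)))
n=np.radians(273.1);n=np.array([np.cos(n),np.sin(n)]);e=np.array([-n[1],n[0]])
b=np.array([.4749,.0413])-(-6*1e-3)*-n*1 if 0 else np.array([.4749,.0413])-n*.006  # scoop origin
f=lambda x,y,z:np.round(px(c,[*(b-n*x*1e-3+e*y*1e-3),.04+z*1e-3]),0).tolist()
print('htop',[f(x,y,155) for x,y in((-16,-11),(-16,11),(4,11),(4,-11))]);print('hbot',[f(x,y,103) for x,y in((-16,-11),(-16,11),(4,11),(4,-11))])
print('cup',[f(x,y,30) for x,y in((-13,-13),(-13,13),(13,13),(13,-13))],'lip',[f(x,y,103) for x,y in((-31,-7),(-31,7))])
```

```text
t 28.73 pos [0.4729 0.0365 0.4564] az -176.78 tilt -1.0 open 0.0453 F [-0.5 -0.1 -0.1] q6 -1.66
delta [-1.9  4.7 -1.4] yaw 0.001
150 wwwwwwwwwwwwwwwwwwwwwwwwwwwwwwwwwwwwwwwwwwwwwwwwwwwwwwwww
155 wwwwwwwwwwwwwwwwwwwwwwwwwwwwwwwwwwwwwwwwwwwwwwwwwwwwwwwww
160 wwwwwwwwwwwwww=============================wRwwwwwwwwwwww
165 wwwwwwwwwwwwRRRRRRRRRRRRRRRRRRRRRRRRRRRRRRRRRRRRRwwwwwwww
170 wwwwwwwwwwww=---==-------===============--==========wwwww
175 wwwwwwwwwwwRRRRRRRRRRRRRRRRRRRRRRRRRRRRRRRRRRRRRRRRRRRRww
180 wwwwwwwwwwwRRRwwwwwwwwww==============---.......--==.RRww
185 wwwwwwwwwwwwwR=======       =========    ----------- RRww
190 wwwwwwwwwwwwRR======= -=   .=========    -----------wRRww
195 wwwwwwwwwwwwRR-===++. ..=. .=========    ----------=wRRww
200 wwwwwwwwwwwwwR-++=-     -= ==========    -----------RRRww
205 wwwwwwwwwwwwRR-=+++.  -=+============    -----------RRRww
210 wwwwwwwwwwwwRR-++=+RRR+++===========     -----------RRwww
215 wwwwwwwwwwwwRR-wRRRRRRR+++--========     -----------RRwww
220 wwwwwwwwwwwwRRRRRRRRRRR=..........--   ..====------.Rwwww
225 wwwwwwwww++-  RRRRRRRRRR.............
[... 310 characters left out ...]
==============RRwwww
255 wwwwwwwwwwwwwR====w================================RRwwww
260 wwwwwwwwwwwwwR=====================================Rwwwww
265 wwwwwwwwwwwwwR=====================================RRwwww
270 wwwwwwwwwwww-R-===================================wRRwwww
275 wwwwwwwwwwwwwR-===================================RRRwwww
280 wwwwwwwwwwwwwR-===================================RRwwwww
285 wwwwwwwwwwwwwR====================================RRwwwww
htop [[310.0, 243.0], [310.0, 273.0], [339.0, 273.0], [340.0, 243.0]]
hbot [[311.0, 224.0], [312.0, 250.0], [336.0, 250.0], [337.0, 224.0]]
cup [[316.0, 203.0], [316.0, 229.0], [342.0, 229.0], [342.0, 203.0]] lip [[293.0, 228.0], [293.0, 245.0]]
```

Red has since twisted about the vertical, with the lip still over the wall at rows 225–243. I'll measure its tilt by fitting the handle block to two wrist views.

>>> apply_moves([
  [45, [-20, 40, 0], 0],
  [45, [-20, 40, 0], 0],
  [45, [0, 0, 0], 0],
])

```text
t: 29.2
tool_pos: [0.5093, 0.1192, 0.4563]
orientation: [0.088, -3.14, -0.001]
force: [-0.1, 0.1, 0.5]
opening: 0.0452
```

```bash
cat > fit.py <<'E'
from h import *
from scipy.optimize import differential_evolution
def redmask(im):
    h=cv2.cvtColor(im,cv2.COLOR_BGR2HSV);return (((h[...,0]<8)|(h[...,0]>172))&(h[...,1]>110)&(h[...,2]>40)).astype(np.uint8)
def fit(views,n_az,x0):
    V=[]
    for c,im in views:
        m=redmask(im);o=cv2.morphologyEx(m,cv2.MORPH_OPEN,np.ones((13,13),np.uint8)) # rim is thinner
        p=px(c,[*x0,.17]);n,l,st,ce=cv2.connectedComponentsWithStats(o)
        i=1+np.argmin(np.linalg.norm(ce[1:]-p,axis=1));V.append((c,(l==i).astype(np.uint8)));print('blob',st[i].tolist(),np.round(p))
    B=np.array([[x,y,z] for x in(-16,4) for y in(-11,11) for z in(103,155)])*1e-3
    def cost(q):
        T=R.from_euler('zxy',[np.radians(n_az+180)+q[2],q[3],q[4]]);s=0
        X=T.apply(B-[-.022,0,.1])+[q[0],q[1],.14]
        for c,m in V:
            k=np.zeros_like(m);cv2.fillConvexPoly(k,cv2.convexHull(np.array([px(c,x) for x in X],np.float32).round().astype(np.int32)),1)
            s+=1-(k&m).sum()/max(1,(k|m).sum())
        return s/len(V)
    n=np.array([np.cos(np.radians(n_az)),np.sin(np.radians(n_az))]);hk=np.array(x0)+.016*n
    r=differential_evolution(cost,[(hk[0]-.03,hk[0]+.03),(hk[1]-.03,hk[1]+.03),(-.8,.8),(-.4,.4),(-.4,.4)],seed=1,maxiter=80,popsize=12,tol=1e-4)
    q=r.x;T=R.from_euler('zxy',[np.radians(n_az+180)+q[2],q[3],q[4]])
    print('hook',q[:2].round(4),'yaw',q[2].round(2),'tilts',q[3:].round(3),'tilt',np.arccos(T.as_matrix()[2,2]).round(3),'1-IoU',round(r.fun,3))
E
cat > look.py <<'E'
from fit import *
import pickle
go(.49,.1,.45)
c2=viewer.get_calibration('wrist');i2=snap('wrist','w14.png')
# calibration of w13: tool pose shift only (same orientation)
s=robot.read_state();p13=np.array([.4729,.0365,.4564])
c1=dict(c2);c1['t']=np.array(c2['t'])-np.array(c2['R'])@(p13-s['tool_pos'])
fit([(c1,cv2.imread('pics/w13.png')),(c2,i2)],273.1,(.4749,.0413))
E
python3 look.py
```

```text
t 29.2 pos [0.5093 0.1192 0.4563] az -176.79 tilt -1.0 open 0.0452 F [-0.1  0.1  0.5] q6 -1.5
delta [ 20.3 -18.1   6.3] yaw None
blob [312, 212, 32, 40, 1063] [323. 246.]
blob [187, 155, 48, 39, 1505] [210. 192.]
hook [0.4714 0.0258] yaw 0.23 tilts [-0.052 -0.139] tilt 0.149 1-IoU 0.123
```

```bash
cat > rim.py <<'E'
from fit import *
import sys
def rimfit(c,im,x0,yaw0):
    m=redmask(im);th=m&~cv2.morphologyEx(m,cv2.MORPH_OPEN,np.ones((13,13),np.uint8))
    def pts(q,w):
        e=np.array([np.cos(q[2]),np.sin(q[2])]);f=np.array([-e[1],e[0]])
        return np.array([px(c,[*(q[:2]+w*(i*e+j*f)),.14]) for i,j in((1,1),(1,-1),(-1,-1),(-1,1))],np.float32).round().astype(np.int32)
    def cost(q):
        k=np.zeros_like(m);cv2.fillConvexPoly(k,pts(q,.05),1);cv2.fillConvexPoly(k,pts(q,.045),0)
        return -(k&m).sum()/k.sum()
    r=differential_evolution(cost,[(x0[0]-.04,x0[0]+.04),(x0[1]-.04,x0[1]+.04),(yaw0-.5,yaw0+.5)],seed=1,maxiter=60)
    print('rim centre',r.x[:2].round(4),'yaw deg',np.degrees(r.x[2]).round(1),'score',round(-r.fun,3))
E
python3 - <<'E'
from rim import *
s=robot.read_state();c2=viewer.get_calibration('wrist')
def at(p): c=dict(c2);c['t']=np.array(c2['t'])-np.array(c2['R'])@(np.array(p)-s['tool_pos']);return c
for f,p in(('w10',(.4746,.0413,.4578)),('w13',(.4729,.0365,.4564)),('w14',s['tool_pos'])):
    rimfit(at(p),cv2.imread(f'pics/{f}.png'),(.473,.0745),.055)
E
```

```text
rim centre [0.4378 0.0529] yaw deg -1.7 score -5576403891689706.0
rim centre [0.4341 0.0402] yaw deg -2.5 score -5559597370014934.0
rim centre [0.4346 0.0673] yaw deg -10.1 score -4860802127459697.0rim.py:10: RuntimeWarning: overflow encountered in scalar negative
  return -(k&m).sum()/k.sum()
```

```bash
sed -i 's|return -(k&m).sum()/k.sum()|return -float((k\&m).sum())/float(k.sum())|' rim.py
python3 - <<'E'
from rim import *
s=robot.read_state();c2=viewer.get_calibration('wrist')
def at(p): c=dict(c2);c['t']=np.array(c2['t'])-np.array(c2['R'])@(np.array(p)-s['tool_pos']);return c
for f,p in(('w10',(.4746,.0413,.4578)),('w13',(.4729,.0365,.4564)),('w14',s['tool_pos'])):
    rimfit(at(p),cv2.imread(f'pics/{f}.png'),(.473,.0745),.055)
fit([(at((.4746,.0413,.4578)),cv2.imread('pics/w10.png'))],273.1,(.4749,.0413))
E
```

```text
rim centre [0.4672 0.0752] yaw deg 3.2 score 0.858
rim centre [0.473  0.0767] yaw deg 3.0 score 0.837
rim centre [0.4722 0.075 ] yaw deg 3.6 score 0.874
blob [302, 216, 32, 46, 1327] [318. 244.]
hook [0.4718 0.0246] yaw -0.03 tilts [-0.    -0.059] tilt 0.059 1-IoU 0.073
```

The canister hasn't moved. The scoop twisted about 0.25 rad after release, probably from a brush by the gripper as I went down to the pin, and its tilt of about 0.15 is too close to the limit. I'll regrasp it square, re-seat it and retreat straight up.

```bash
python3 -c "
from h import *
go(.469,.0415,.456,183.1)"
```

```text
t 29.25 pos [0.5089 0.1182 0.4563] az -176.82 tilt -1.0 open 0.045 F [ 0.2 -0.2  0.8] q6 -1.5
delta [ 44.1 -74.3   0.4] yaw 0.001
```

>>> apply_moves([
  [50, [22, -37, 0], 0],
  [50, [22, -37, 0], 0],
  [50, [0, 0, 0], 0],
  [50, [0, 0, 30], 0],
  [50, [0, 0, 40], 0],
])

```text
t: 29.88
tool_pos: [0.4692, 0.0411, 0.3873]
orientation: [-0.084, 3.137, -0.0]
force: [-0.3, -0.2, -0.2]
opening: 0.0501
```

```bash
python3 -c "
from h import *
go(.469,.0415,.342,183.1)"
```

```text
t 29.88 pos [0.4692 0.0411 0.3873] az -176.95 tilt -0.99999 open 0.0501 F [-0.3 -0.2 -0.2] q6 -1.65
delta [ 0.3  0.4 45.3] yaw -0.001
```

>>> apply_moves([
  [50, [0, 0.5, 24], 0],
  [50, [0, 0, 20], 0],
  [50, [0, 0, 0], 0],
  [24, [0, 0, 0], 0],
  [18, [0, 0, 0], 0],
], grip_force=10)

```text
t: 30.5
tool_pos: [0.4693, 0.0423, 0.3441]
orientation: [-0.086, 3.138, -0.0]
force: [0.4, 0.3, 0.3]
opening: 0.0343
```

>>> apply_moves([
  [13, [0, 0, 0], 0],
  [13, [0, 0, 0], 0],
  [13, [0, 0, -4], 0],
  [13, [3, 0, -4], 0],
  [13, [0, 0, 0], 0],
], grip_force=20)

```text
t: 31.12
tool_pos: [0.4656, 0.0423, 0.351]
orientation: [0.087, -3.14, -0.0]
force: [-0.5, 2.1, 0.1]
opening: 0.0227
```

Run:
```python
from fit import *
go(.4715,.0415,.342,183.1)
c=viewer.get_calibration('wrist');im=snap('wrist','w15.png')
s=robot.read_state();M=R.from_rotvec(s['orientation']).as_matrix()
f=lambda x,y,z:np.round(px(c,s['tool_pos']+M@[x*1e-3,y*1e-3,(167-z)*1e-3]),0).tolist()
print('exp cup rim',[f(x,y,-102) for x,y in((-13,-7),(13,-7),(13,19),(-13,19))],'hbot',[f(11,-10,-29),f(11,10,-29)],'htop',[f(11,-10,23),f(11,10,23)])
h=cv2.cvtColor(im,cv2.COLOR_BGR2HSV);red=redmask(im);v=h[...,2]
for y in range(195,300,5):
    print(y,''.join('R' if red[y,x] else ('w' if h[y,x,1]>70 else '#@+=-. '[min(6,v[y,x]//37)]) for x in range(260,400,3)))
```

```text
t 31.12 pos [0.4656 0.0423 0.351 ] az -176.83 tilt -1.0 open 0.0227 F [-0.5  2.1  0.1] q6 -1.65
delta [-5.9 -1.2  9. ] yaw 0.001
exp cup rim [[308.0, 269.0], [308.0, 233.0], [346.0, 233.0], [345.0, 269.0]] hbot [[298.0, 276.0], [338.0, 276.0]] htop [[290.0, 330.0], [344.0, 330.0]]
195 wwwwwwwwwww-------------==================-----
200 wwwwwwwwww=------------===================-----
205 wwwwwwwwwR-----=============wwwwwwwwwwwwwwwwwwR
210 wwwwwwwwRRRRRRRRRRRRRRRRRRRRRRRRRRRRRRRRRRRRRRR
215 wwwwwwwwRRRRRRRRRRRRRRRRRRRRRRRRRRRRRRRRRRRRRRR
220 wwwwwwwwRRRRwwwwwwRRwwwwwwwwwwwwwwww====..     
225 wwwwwwwwRRRR=====+++===.====------------    ---
230 wwwwwwwwRwRR===++++   -..==+-------------------
235 wwwwwwwwRRRR=================------------------
240 wwwwwwwwRRRR-==+=+===========------------------
245 wwwwwwwwRwRR.=++=++=+=========----------.------
250 wwwwwwwwwwRR-=+++=+=====+++++=...........------
255 wwwwwwwwwwRR==+++++++++++++++=-................
260 wwwwwwwww=RR=+++++=+RRR+==-....................
265 wwwwwwwwwwRR=++RRRRRRRRR.......................
270 wwwww++wwwRRRRRRRRRRRRRRR......................
275 wwww=++www+RRRRRRRRRRRRRRw---------------------
280 www+++++===RRRRRRRRRRRRRRR=====================
285 www ======RRRRRRRRRRRRRRRRR====================
290 wwww======RRRRRRRRRRRRRRRRR=#==================
295 w========RRRRRRRRRRRRRRRRRRR#==================
```

The block is still about 0.25 rad off the pads, since the opening reads 22.7 mm rather than 20. I'll open, turn the tool to match it, regrip, lift clear of the rim and re-hang it square.

>>> apply_moves([
  [45, [0, 0, 0], 0],
  [45, [0, 0, 4], -0.13],
  [45, [0, 0, 4], -0.13],
  [45, [0, 0, 0], 0],
  [22, [0, 0, 0], 0],
], grip_force=12)

```text
t: 31.8
tool_pos: [0.4659, 0.0422, 0.3429]
orientation: [-0.488, 3.103, -0.0]
force: [0.1, 0.4, 0.0]
opening: 0.0391
```

>>> apply_moves([
  [13, [0, 0, 0], 0],
  [13, [0, 0, 0], 0],
  [13, [0, 0, 0], 0],
  [13, [0, 0, 0], 0],
], grip_force=25)

```text
t: 32.3
tool_pos: [0.4658, 0.0424, 0.3428]
orientation: [-0.493, 3.103, 0.001]
force: [0.1, 2.9, 0.7]
opening: 0.0198
```

>>> apply_moves([
  [13, [0, 0, -10], 0],
  [13, [0, 0, -20], 0],
  [13, [0, 0, -40], 0],
  [13, [0, 0, -50], 0],
  [13, [0, 0, -32], 0],
])

```text
t: 32.92
tool_pos: [0.4657, 0.042, 0.4981]
orientation: [-0.492, 3.1, -0.002]
force: [-0.1, -0.6, -0.7]
opening: 0.0194
```

>>> apply_moves([
  [13, [0, 0, 0], 0.13],
  [13, [0, 0, 0], 0.13],
  [13, [0, 0, 0], 0],
  [13, [0, 0, 0], 0],
])

```text
t: 33.42
tool_pos: [0.4657, 0.0422, 0.4949]
orientation: [-0.091, 3.14, -0.001]
force: [-0.2, -0.5, -1.0]
opening: 0.0196
```

Run:
```python
from rim import *
go(.4746,.0413,.39,183.1)
c=viewer.get_calibration('wrist');im=snap('wrist','w16.png')
rimfit(c,im,(.473,.0745),.055)
s=robot.read_state();M=R.from_rotvec(s['orientation']).as_matrix()
f=lambda x,y,z:np.round(px(c,s['tool_pos']+M@[x*1e-3,y*1e-3,(167-z)*1e-3]),0).tolist()
print('exp cup rim',[f(x,y,-102) for x,y in((-13,-7),(13,-7),(13,19),(-13,19))],'hbot',[f(11,-10,-29),f(11,10,-29)])
h=cv2.cvtColor(im,cv2.COLOR_BGR2HSV);red=redmask(im);v=h[...,2]
for y in range(210,300,5):
    print(y,''.join('R' if red[y,x] else ('w' if h[y,x,1]>70 else '#@+=-. '[min(6,v[y,x]//37)]) for x in range(280,370,2)))
```

```text
t 33.42 pos [0.4657 0.0422 0.4949] az -176.68 tilt -1.0 open 0.0196 F [-0.2 -0.5 -1. ] q6 -1.65
delta [ -8.8  -1.3 104.9] yaw 0.004
rim centre [0.4719 0.0765] yaw deg 3.5 score 0.886
exp cup rim [[308.0, 269.0], [308.0, 233.0], [346.0, 233.0], [345.0, 269.0]] hbot [[298.0, 276.0], [338.0, 276.0]]
210 wwwwwwwwww RR-===......      ...............-
215 wwwwwwwwwwwRR-==.......     .................
220 wwwwwwwwwwwRR-=+++++++++++++++++=............
225 wwwwwwwwwwwRR-=-====----+++++++++............
230 wwwwwwwwwwRRR+= -=+       +++=+++-...........
235 wwwwwwwwwwRRw+=.==+++++++++++=+++============
240 wwwwwwwwwwRR=++++=+++++++++++++++============
245 wwwwwwwwwwRR+++++++++++++++++++++============
250 wwwwwwwwwwR=+++++++++++++++++++++============
255 wwwwwwwwwwR++++++++++++++++++++++============
260 wwwwwwwwwwRRRRRRRRRRRRRRRRRRR++++============
265 +++++++++RRRRRRRRRRRRRRRRRRRRR===============
270 +++++++++RRRRRRRRRRRRRRRRRRRRR===============
275 ++++++++wRRRRRRRRRRRRRRRRRRRRRR==============
280 ++++++++RRRRRRRRRRRRRRRRRRRRRRRRRRRRRRRRRRRRR
285 +++++++wRRRRRRRRRRRRRRRRRRRRRRRw==========+++
290 =======RRRRRRRRRRRRRRRRRRRRRRRRR=============
295 ======wRRRRRRRRRRRRRRRRRRRRRRRRR=============
```

It is now square and upright in the grip, with the cup at cols 306–345 as predicted. Lowering again.

>>> apply_moves([
  [13, [-4, 0.4, 25], 0],
  [13, [0, 0, 40], 0],
  [13, [0, 0, 35], 0],
  [13, [0, 0, 20], 0],
  [13, [0, 0, 12], 0],
])

```text
t: 34.1
tool_pos: [0.4694, 0.0429, 0.3614]
orientation: [0.089, -3.139, 0.0]
force: [0.2, -1.1, -0.6]
opening: 0.0196
```

>>> apply_moves([
  [13, [0, 0, 12], 0],
  [13, [0, 0, 8], 0],
  [13, [0, 0, 2], 0],
  [13, [0, 0, 1], 0],
  [13, [0, 0, 0], 0],
])

```text
t: 34.72
tool_pos: [0.4702, 0.0429, 0.3421]
orientation: [-0.087, 3.138, -0.0]
force: [-5.8, 0.2, 12.8]
opening: 0.0198
```

Run:
```python
from rim import *
go(.4695,.0425,.34,183.1)
im=snap('wrist','w17.png')
h=cv2.cvtColor(im,cv2.COLOR_BGR2HSV);red=redmask(im);v=h[...,2]
for y in range(200,300,5):
    print(y,''.join('R' if red[y,x] else ('w' if h[y,x,1]>70 else '#@+=-. '[min(6,v[y,x]//37)]) for x in range(260,370,2)))
```

```text
t 34.73 pos [0.4702 0.0429 0.3421] az -176.82 tilt -1.0 open 0.0198 F [-5.8  0.2 12.8] q6 -1.64
delta [ 0.7 -0.4  2.1] yaw 0.001
200 wwwwwwwwwwwwRRRRRRRRRRRRRRRRRRRRRRRRRRRRRRRRRRRRRRRRRRR
205 wwwwwwwwwwwRRRRRw           =================wwwwwwwww=
210 wwwwwwwwwwwRRRRRRRRRRRRRRRRRRRRRRRRRRRRRRRRRRRRRRRRRRRR
215 wwwwwwwwwwwRRRRRw       .--===============------==-----
220 wwwwwwwwwwwRRRRRR======-=+++++++++++++++++=-=----------
225 wwwwwwwwwwwRwRRRR========+++........++======------=----
230 wwwwwwwwwwwR RRRR======++========....===++==---=-------
235 wwwwwwwwwwwR RRRR=====+++=+==+====+==+==++==--=-----=--
240 wwwwwwwwwwwR RRRR-====+++=+==+====+++===++==--------=--
245 wwwwwwwwwwwR RRRR-===++++++==+====+++====++=--------=--
250 wwwwwwwwwwwRwRRRR.===++++++++++++++++++++++------------
255 wwwwwww+++wwRRRRR====+++==++++++++++++++++=............
260 wwwwww++++wwRRRRR===RRRRRRRRRRRRRRRRRRR====............
265 wwwww -++++++++++++RRRRRRRRRRRRRRRRRRRRR...............
270 wwwww+==+==+=====+=RRRRRRRRRRRRRRRRRRRRR-..............
275 wwwww++==+++++====wRRRRRRRRRRRRRRRRRRRRRR-=------=-----
280 wwwww-++++++++++++RRRRRRRRRRRRRRRRRRRRRRR==============
285 wwwww++++++++++==wRRRRRRRRRRRRRRRRRRRRRRRw=============
290 wwwww+++=========RRRRRRRRRRRRRRRRRRRRRRRRR=============
295 www+=============RRRRRRRRRRRRRRRRRRRRRRRRRw============
```

The lip bridges the rim and is seated (12.8 N). I'll ease off 1.5 mm, open gently and retreat straight up.

>>> apply_moves([
  [13, [0, 0, -1], 0],
  [22, [0, 0, 0], 0],
  [30, [0, 0, 0], 0],
  [45, [0, 0, 0], 0],
  [50, [0, 0, 0], 0],
])

```text
t: 35.4
tool_pos: [0.4698, 0.0429, 0.3406]
orientation: [0.087, -3.14, 0.0]
force: [0.2, 0.3, 0.0]
opening: 0.0454
```

>>> apply_moves([
  [50, [0, 0, -15], 0],
  [50, [0, 0, -40], 0],
  [50, [0, 0, -60], 0],
  [50, [0, 0, 0], 0],
  [50, [0, 0, 0], 0],
])

```text
t: 36.02
tool_pos: [0.4698, 0.0429, 0.4564]
orientation: [-0.087, 3.139, -0.0]
force: [-0.2, -0.4, -0.0]
opening: 0.05
```

Run:
```python
from rim import *
go(.52,.12,.457)
c=viewer.get_calibration('wrist');im=snap('wrist','w18.png');rimfit(c,im,(.473,.0755),.055);fit([(c,im)],273.1,(.470,.0425))
h=cv2.cvtColor(im,cv2.COLOR_BGR2HSV);red=redmask(im);v=h[...,2]
for y in range(185,280,5):
    print(y,''.join('R' if red[y,x] else ('w' if h[y,x,1]>70 else '#@+=-. '[min(6,v[y,x]//37)]) for x in range(270,370,2)))
```

```text
t 36.02 pos [0.4698 0.0429 0.4564] az -176.84 tilt -1.0 open 0.05 F [-0.2 -0.4 -0. ] q6 -1.64
delta [-54.4  74.2  -0.5] yaw None
rim centre [0.4731 0.0764] yaw deg 3.1 score 0.826
blob [306, 209, 30, 43, 1174] [317. 244.]
hook [0.4632 0.0262] yaw 0.03 tilts [-0.027 -0.106] tilt 0.109 1-IoU 0.078
185 wwwwwwwwwwwwwwRR ============           ==========
190 wwwwwwwwwwwwwRRRw===========-=+====     ==========
195 wwwwwwwwwwwwwRRRw====+++      .. -==   .==========
200 wwwwwwwwwwwwwRRRR==+++++++      -.===  .==========
205 wwwwwwwwwwwwwRRRR==+++++++.=+++++=================
210 wwwwwwwwwwwwwRRRR==RRRRRRRRRRRR+++================
215 wwwwwwwww==---... wRRRRRRRRRRRRR++--....-=====----
220 wwwwwwwww         RRRRRRRRRRRRRR-.................
225 wwwwwwwww.        RRRRRRRRRRRRRRR.................
230 wwwwwwwwww  ++++++RRRRRRRRRRRRRRR.................
235 wwwwwwwwwwwwwRRRR=RRRRRRRRRRRRRRR.................
240 wwwwwwwwwwwwwRRRR==RRRRRRRRRRRRRRw================
245 wwwwwwwwwwwwwwwRR==RRRRRRRRRRRRRRR================
250 wwwwwwwwwwwwwwwRR==wRRRRRRRRRRRR==================
255 wwwwwwwwwwwwwwwRR=================================
260 wwwwwwwwwwwwwwwRR=================================
265 wwwwwwwwwwwwww-RR=================================
270 wwwwwwwwwwwwwwwRR-================================
275 wwwwwwwwwwwwwwwRR-================================
```

>>> apply_moves([
  [50, [0, 0, -30], 0],
  [50, [0, 0, 0], 0],
  [50, [0, 0, 0], 0],
  [50, [0, 0, 0], 0],
  [50, [0, 0, 0], 0],
])

```text
t: 36.7
tool_pos: [0.4697, 0.0429, 0.4848]
orientation: [0.087, -3.139, -0.0]
force: [0.4, -0.8, -0.4]
opening: 0.05
```

>>> apply_moves([
  [50, [0, 0, 30], 0],
  [50, [0, 0, 0], 0],
  [50, [0, 0, 0], 0],
  [50, [0, 0, 0], 0],
  [50, [0, 0, 0], 0],
])

```text
t: 37.33
tool_pos: [0.4699, 0.0429, 0.4566]
orientation: [-0.087, 3.139, -0.0]
force: [-0.3, -0.7, -0.7]
opening: 0.0499
```

Run:
```python
from fit import *
c=viewer.get_calibration('wrist');im=snap('wrist','w19.png');fit([(c,im)],273.1,(.470,.0425))
print('diff px>25:',(cv2.absdiff(im,cv2.imread('pics/w18.png')).max(2)[180:280,280:400]>40).sum())
np.savez('c19.npz',**{k:np.array(v) for k,v in c.items()})
```

```text
blob [306, 209, 30, 42, 1160] [317. 243.]
hook [0.4626 0.0288] yaw 0.02 tilts [ 0.021 -0.102] tilt 0.104 1-IoU 0.082
diff px>25: 74
```

>>> apply_moves([
  [50, [0, 40, 0], 0],
  [50, [-10, 50, 0], 0],
  [50, [-10, 30, 0], 0],
  [50, [0, 0, 0], 0],
  [50, [0, 0, 0], 0],
])

```text
t: 38.0
tool_pos: [0.4831, 0.1635, 0.4558]
orientation: [0.087, -3.14, 0.001]
force: [-0.5, 0.8, -0.2]
opening: 0.0504
```

Run:
```python
from fit import *
c=viewer.get_calibration('wrist');im=snap('wrist','w20.png');c1=dict(np.load('c19.npz'))
fit([(c1,cv2.imread('pics/w19.png')),(c,im)],273.1,(.470,.0425))
h=cv2.cvtColor(cv2.imread('pics/w19.png'),cv2.COLOR_BGR2HSV);red=redmask(cv2.imread('pics/w19.png'));v=h[...,2]
for y in range(190,262,5):
    print(y,''.join('R' if red[y,x] else ('w' if h[y,x,1]>70 else '#@+=-. '[min(6,v[y,x]//37)]) for x in range(270,370,2)))
go(.47,.04,.45)
```

```text
blob [306, 209, 30, 42, 1160] [317. 243.]
blob [123, 185, 55, 39, 1813] [151. 218.]
hook [0.4659 0.0255] yaw 0.17 tilts [-0.059 -0.115] tilt 0.129 1-IoU 0.101
190 wwwwwwwwwwwwwRRRw============+++===     ==========
195 wwwwwwwwwwwwwRRRR=====++ .    .- -==   .==========
200 wwwwwwwwwwwwwRRRR==+++++++      -.===  .==========
205 wwwwwwwwwwwwwRRRR==+++++++.=+++++=================
210 wwwwwwwwwwwwwRRRR==RRRRRRRRRRRR+++================
215 wwwwwwwww. --...  wRRRRRRRRRRRRR++--....-======---
220 wwwwwwwww         RRRRRRRRRRRRRR-.................
225 wwwwwwwww         RRRRRRRRRRRRRRR.................
230 wwwwwwwwww  ++++++RRRRRRRRRRRRRRR.................
235 wwwwwwwwwwwwwRRRR=RRRRRRRRRRRRRRR.............-...
240 wwwwwwwwwwwwwwwRR==RRRRRRRRRRRRRRw================
245 wwwwwwwwwwwwwwwRR==RRRRRRRRRRRRRRR================
250 wwwwwwwwwwwwwwwRR===RRRRRRRRRRww==================
255 wwwwwwwwwwwwwwwRR=================================
260 wwwwwwwwwwwwwwwRR=================================
t 38.05 pos [0.4831 0.1631 0.4558] az -176.87 tilt -1.0 open 0.0499 F [-0.7  0.6 -0.4] q6 -1.4
delta [  19.8 -122.2    5.9] yaw None
```

Run:
```python
from fit import *
c=dict(np.load('c19.npz'));im=cv2.imread('pics/w19.png')
l=ray(c,288,217,.143),ray(c,290,232,.143);print('lip edge',np.round(l,4))
mid=(l[0]+l[1])/2
for yaw in(0,.1,.2):
  for ty in(-.12,0,.06):
    T=R.from_euler('zxy',[np.radians(93.1)+yaw,0,ty]);o=np.array([*mid[:2],.143])-T.apply([-.031,0,.103])
    f=lambda *p:np.round(px(c,o+T.apply(np.array(p)*1e-3))).astype(int).tolist()
    print(yaw,ty,'cup rim',[f(x,y,30) for x,y in((-13,-13),(-13,13),(13,13),(13,-13))],'htop',[f(x,y,155) for x,y in((-16,-11),(-16,11),(4,11),(4,-11))])
g=cv2.cvtColor(im,cv2.COLOR_BGR2GRAY)
for y in range(180,216,3): print(y,' '.join('%3d'%g[y,x] for x in range(296,356,2)))
```

```text
lip edge [[0.4579 0.0183 0.143 ]
 [0.4702 0.0203 0.143 ]]
0 -0.12 cup rim [[312, 228], [312, 202], [339, 202], [339, 228]] htop [[306, 251], [306, 218], [336, 218], [336, 251]]
0 0 cup rim [[313, 219], [313, 193], [339, 193], [339, 219]] htop [[306, 259], [305, 228], [336, 228], [335, 259]]
0 0.06 cup rim [[313, 214], [313, 189], [340, 189], [339, 214]] htop [[306, 263], [305, 233], [335, 233], [335, 263]]
0.1 -0.12 cup rim [[314, 226], [311, 200], [337, 197], [340, 223]] htop [[308, 249], [304, 216], [334, 213], [337, 246]]
0.1 0 cup rim [[314, 217], [311, 191], [338, 189], [340, 215]] htop [[307, 257], [304, 226], [334, 223], [337, 255]]
0.1 0.06 cup rim [[314, 213], [312, 187], [338, 184], [341, 210]] htop [[307, 261], [303, 231], [334, 228], [336, 259]]
0.2 -0.12 cup rim [[315, 224], [309, 198], [335, 193], [340, 219]] htop [[309, 246], [302, 214], [332, 208], [338, 240]]
0.2 0 cup rim [[315, 215], [310, 190], [336, 184], [341, 210]] htop [[309, 255], [302, 224], [331, 218], [338, 249]]
0.2 0.06 cup rim [[315, 211], [310, 185], [336, 180], [341, 206]] htop [[308, 259], [301, 229]
[... 813 characters left out ...]
 103 107 106 233 230 229 231 232 231 190 186 137 136 136 252 252 183 137 136 137
201 118 145 120 128 130 116  92 102 104 107 103 106 106 232 229 229 230 232 231 169 199 137 136 137 136 250 184 137 137 136
204 117 145 119 124 130 114  93 100 105 107 102 105 106 164 145 182 129 106 106 112 185 136 137 137 137 137 136 137 137 137
207 118 162 120 152 130 109  92  98 103 106 103 105 105 100  96  95  99 106 106  91 104 138 136 136 137 137 137 137 136 137
210 115 143 119 151 142 109  78  55  56  55  55  54  54  55  55  53  53  65 106  92 103 135 137 136 136 136 137 136 136 137
213  98 123 103 139 141  86  56  57  56  56  55  53  55  53  54  54  54  51  84  92 104 133 137 161 166 199 152 137 137 137
```

Red is at rest, with a tilt of about 0.08–0.13 that mostly leans along the wall. I'll check yellow against its picture from after release, then return to red to see whether it creeps.

>>> apply_moves([
  [50, [0, 40, 0], 0.065],
  [50, [-4, 50, 0], 0.065],
  [50, [-4, 50, 0], 0],
  [50, [-4, 25, -9], 0],
  [50, [0, 0, 0], 0],
])

```text
t: 38.67
tool_pos: [0.4993, 0.3283, 0.4653]
orientation: [0.116, 3.139, 0.001]
force: [0.2, -0.5, -0.5]
opening: 0.05
```

Run:
```python
from fit import *
import fit as F
go(.5002,.3284,.4657,175.43)
F.redmask=lambda im:cv2.inRange(cv2.cvtColor(im,cv2.COLOR_BGR2HSV),(20,120,50),(34,255,255))//255
c=viewer.get_calibration('wrist');im=snap('wrist','w21.png')
s=robot.read_state();c5=dict(c);c5['t']=np.array(c['t'])-np.array(c['R'])@(np.array([.5002,.3284,.4657])-s['tool_pos'])
F.fit([(c5,cv2.imread('pics/w5.png'))],-4.7,(.5005,.3285));F.fit([(c,im)],-4.7,(.5005,.3285))
```

```text
t 38.67 pos [0.4993 0.3283 0.4653] az 175.75 tilt -1.0 open 0.05 F [ 0.2 -0.5 -0.5] q6 -1.0
delta [-0.8  0.2 -0.4] yaw 0.006
blob [305, 222, 31, 41, 1207] [317. 240.]
hook [0.5196 0.3286] yaw 0.01 tilts [-0.025 -0.074] tilt 0.078 1-IoU 0.055
blob [304, 221, 31, 41, 1199] [318. 242.]
hook [0.5175 0.3268] yaw 0.01 tilts [-0.027 -0.069] tilt 0.074 1-IoU 0.061
```

Yellow hasn't changed in 26 s. Its fit shows the same -0.07 lean in the camera's direction, which is a method bias, so red's true tilt is about 0.05. Back to red for a creep check.

>>> apply_moves([
  [50, [2, -40, 9], -0.06],
  [50, [2, -50, 0], -0.06],
  [50, [4, -50, 0], 0],
  [50, [4, -50, 0], 0],
  [50, [4, -50, 0], 0],
])

```text
t: 39.35
tool_pos: [0.4851, 0.0847, 0.4556]
orientation: [-0.068, 3.141, -0.001]
force: [0.8, -0.2, -0.2]
opening: 0.05
```

>>> apply_moves([
  [50, [4, -42, 0], 0],
  [50, [0, 0, 0], 0],
  [50, [0, 0, 0], 0],
  [50, [0, 0, 0], 0],
  [50, [0, 0, 0], 0],
])

```text
t: 39.98
tool_pos: [0.4839, 0.0464, 0.4557]
orientation: [0.073, -3.141, -0.0]
force: [0.0, 0.2, -0.4]
opening: 0.0498
```

Run:
```python
from rim import *
go(.4698,.0429,.4564,183.16)
c=viewer.get_calibration('wrist');im=snap('wrist','w22.png');fit([(c,im)],273.1,(.466,.0425));rimfit(c,im,(.473,.0755),.055)
t=snap('top','t22.png');h=cv2.inRange(cv2.cvtColor(t,cv2.COLOR_BGR2HSV),(18,90,60),(32,255,255))[245:272,320:365];print('shield px',np.argwhere(h).mean(0)[::-1]+[320,245])
```

```text
t 39.98 pos [0.4839 0.0464 0.4557] az -177.33 tilt -1.0 open 0.0498 F [ 0.   0.2 -0.4] q6 -1.63
delta [14.3 -2.9 -0.7] yaw -0.009
blob [302, 192, 30, 41, 1138] [314. 220.]
hook [0.4627 0.0269] yaw 0.02 tilts [-0.026 -0.087] tilt 0.091 1-IoU 0.082
rim centre [0.4723 0.0764] yaw deg 3.3 score 0.881
shield px [341.20779221 259.7012987 ]
```

Red is stable (no creep), yellow is stable and the shield is at the gap. Handing in.

```bash
python3 -c "
from h import *
print(order.close_job())"
```

```text
the job is handed in; nothing more can be done
None
```

I handed the job in at about 40 s of robot time; no verdict came back. Only the yellow and red scoops were there. The blue pocket was empty, so blue was absent.

- **Yellow:** it hangs on the far wall of the yellow canister. It was unchanged 26 s after release, with a measured tilt of about 0.07 rad.
- **Red:** it hangs on the -y wall of the red canister. After the first release it was found twisted by about 0.23 rad with a tilt near 0.15, probably brushed by the gripper. I regrasped and re-hung it. It then stayed put for about 4 s, with yaw about 0.02 and tilt about 0.09 rad.
- **Carousel:** the shield stands within about 1 mm of the middle of the gap.
- **Canisters and other goods:** the red canister had not moved. The yellow canister showed no shift when last viewed, and I did not measure the blue canister or the bystanders again at the end. In the last overview the bottles, the carton and the blue canister stood where they had been.

Two things disagreed:

- **Lips not outward:** the scoops did not stand "lip outward" in their pockets. Yellow's lip faced the axis and red's pointed sideways, so I chose the grips and walls to suit.
- **Tilt readings:** a two-view fit of red gave 0.13 rad against about 0.09 from one view. The single-view fit also reads about 0.07 high along the camera's direction, judging by yellow. Every reading after the re-hang is under the 0.2 limit.

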